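# Clear a T-slot fixture and set its screw jack

### The arm

A 6-joint arm with a two-finger parallel gripper is mounted at the origin on a cart in front of the work surface, level with it; the furniture and walls round the work are solid. World frame = base frame: x ahead of the robot, y to its left, z up, the work surface at z = 0. Lengths are in m, angles in degrees, forces in N, time in s.
With the tool pointing down it reaches from about 0.35 to 0.875 m from the base axis. Payload 4.2 kg.
Tool frame: the origin (TCP) lies between the finger pads; the fingertips stand 8 mm ahead of it and the grasp point (between the pads) lies 11 mm behind it; z points along the fingers, y is the line along which they close (so a half turn about z gives the same grasp; the last joint's range is limited). The gripper opens to 87 mm and grips with 3 to 60 N. Pads are 19 mm wide; open, the fingers measure 117 mm over their backs; the gripper's body (75 mm by 190 mm) begins 51 mm behind the grasp point.
Start: joints at [84.66, 22.042, 0.453, 0, -68.411, -14.817], TCP at [0.215, 0.587, 0.231] pointing down, gripper open.
Joint ranges: [-179.83, 179.83], [-69.29, 118.12], [-61.27, 80.66], [-181.25, 117.63], [-171.15, -9.14], [-177.46, 177.46]. Speed limits (degrees/s): [159.86, 159.86, 180, 180, 180, 180].

### API

Orientations are given as a 3x3 rotation matrix whose columns are the frame's x, y, z axes.
In Python, from station import sense, capture, camera_model, finish_job, find_in gives the robot as it stands. The module is installed in compiled form; this text tells all that it offers.
- The arm moves only by the tool arm_command, never from a script. Its argument "motion" is a list of rows, each a list of 7 numbers: the finger opening in mm, from 0 to 87, then the shift along the tool's x, y, z in mm, then the turn, a rotation vector about the tool's x, y, z in rad. In form: [[jaw, dx, dy, dz, rx, ry, rz], ...]. A call has 1 to 8 rows; each row shifts and turns the commanded pose from where the row before left it, along the tool's axes as they then stand; what a row does not reach is not made up. A row lasts 1/10 s, in which the tool goes at most 50 mm and 8.59 degrees, less where a joint would pass 70% of its speed; a pose out of reach is approached as far as the arm can. A call with a gripper value outside its range is refused whole. The fingers move at their own pace and stop on an object; the grip force is fixed at half the most. Time passes only in rows, so rows that do not move let the fingers close. It gives the time, the measured TCP pose, the force, the opening and the grip force at its end, in the units of the state.
- sense(): the state, without advancing time (a new reading comes with each control period).
- capture(name): name is "side" or "top"; returns the picture (384x512x3 uint8, red, green, blue); there is no depth.
- camera_model(name): a dict with "fx", "fy", "cx", "cy" (pixels), "k1" (the pictures are not rectified: a ray, as slopes to the right and down, at radius r is drawn at 1 + k1 r^2 times it, then the intrinsics apply), "R" (3x3) and "t" (3): a world point X has camera coordinates R X + t. Camera axes: x right, y down, z forward; pixel columns grow to the right and rows downward; lengths in m; the calibration is good to about 2 mm. A picture is of the moment at which its call begins. camera_model takes no time and is no camera call.
- finish_job(): hands the job in; it is judged then, once.
Trained networks look in the newest picture that a camera, given by its name, has taken for a name from the list of things; names that differ only in an ending like _2 or _b are one class to them, and where a whole thing is asked for, a point or a joint stands for the part that bears it (a point fixed in the world has none). Each returns a list of dicts, best first, with "p" (0 to 1); they miss things now and then, are a little off and sometimes report something else, mostly with a low value. They report only what shows in the picture. A call takes as long as a camera call. They do not tell look-alikes from the thing itself.
- find_in(target, camera): "location" ([row, column] in pixels, amid what is visible of it).
The state is a dict: "time_s": time; "joints": joint angles; "joint_velocities": joint speeds; "effort": joint torques, N m; "tcp_pos": TCP position; "ee_rot": TCP orientation; "wrist_force": force on the tool from outside, world axes, zero at the start; "moment": the same for the moment, N m; "gripper_width": opening from 0.0 (shut) to 1.0 (fully open); "gripper_force": force on a finger pad.
Only numpy, scipy, OpenCV 4.12 (cv2) and the standard library are available. Lean on these libraries where they do the work, as an engineer would, in place of code of your own. Each camera call takes 0.05 s, during which the arm holds its last target. There are 200 camera calls.

### The job

Get the slotted fixture ready for the next board: swing its keeper arm wide open, push every offcut out of the open end of its T-slot into the catch tray with the scraper, and then swing the keeper fully shut again. Turn the jack's collar with the bar, moved from hole to hole (not with the fingers), until the jack's round head is level with the top of the slotted plate. Finish with the scraper back upright in its socket and the bar lying flat inside the tray of the tool stand.

Things in the scene. Friction and masses are not known exactly. Their poses are not given: they have to be found in the camera images.
- plate_top (a point): Centre of the top of the fixture's slotted aluminium plate (130 x 150 mm, top 75 mm above the bench, fixed). x across the slots, y along them to their open end, z up. T-slots at x = -38, 0, +38 mm: mouth 12 mm wide, lip 7 mm thick, undercut 22 mm wide, slot floor 22 mm below the top. A stop closes them from y = -75 to -66 mm; they are open at y = +75 mm.
- catch_tray (a point): Centre of the floor of the grey catch tray fixed to the plate's open end, 6 mm above the bench; axes as the plate's. Inside it is 158 mm (x) by 111 mm (y), from the plate's end face outwards; its rim is 48 mm above the bench.
- keeper (a joint): Angle of the keeper, a dark steel arm on an upright hinge at the near (-x) corner of the open end. 0 = shut, lying across the three slot ends and blocking them; it grows as the arm swings out over the tray (anticlockwise from above), 1.57 = along the plate's +y, stop at 1.75. Friction 0.1 N m; it stays where it is left.
- keeper_knob (a point): Middle of the upright black round knob (16 mm across, 39 mm tall) on the free end of the keeper arm, 132 mm from the hinge axis, 99 mm above the bench. The arm's top lies 76 mm above the bench.
- keeper_hinge (a point): A point on the upright hinge axis of the keeper arm, at the arm's mid-height (66 mm above the bench). The arm is 12 mm thick, 20 mm tall, and clears the plate's end by 6 mm.
- collar (a joint): Angle of the jack's collar, anticlockwise from above positive. Turning it anticlockwise raises the head, 24 mm a full turn (clockwise lowers it); at 0 the top of the head is 54 mm above the bench. Its range is 0 to 7.2. The collar stays at its height, has 0.1 N m of friction and stays where it is left. Its six holes lie 60 degrees apart.
- collar_hole (a point): Mouth of one of the collar's six equal radial holes, on its rim; it turns with the collar. Its x axis points radially outwards; the collar's upright axis lies 36 mm behind it. The steel collar is 72 mm across, from 16 to 44 mm above the bench. Holes: 14 x 14 mm, mouth flared to 18 mm sideways, at 30 mm above the bench, 23 mm deep, ending at a solid core.
- head_top (a point): Centre of the top face of the jack's round steel head (44 mm across), which stands on the screw above the collar, on the collar's axis. The jack's round foot is 100 mm across and fixed to the bench.
- scraper_grip (a point): Centre of the upright scraper's wooden handle (20 x 20 mm, 46 mm tall). Below it a 30 x 30 mm guard, underside 29 mm below this point, then the steel tongue, 6 mm thick (scraper's x) by 16 mm wide (its y), foot 59 mm below this point. It starts standing in the stand's socket, axes along the stand's. About 0.1 kg.
- bar_grip (a point): Centre of the square handle (60 x 18 x 18 mm) of the bar; its x axis points along the bar to the tip. From the handle's end, 30 mm from this point, a round shank 9 mm across runs on the same axis, its rounded tip 100 mm from this point. It starts lying flat on the bench. Mass about 0.14 kg.
- tray_floor (a point): Centre of the floor of the tool stand's shallow tray, 8 mm above the bench; inside 154 mm (x) by 104 mm (y), rim 22 mm above the bench. The stand is fixed.
- socket (a point): Centre of the mouth of the scraper's socket in the stand's wooden block (56 x 64 mm, top 34 mm above the bench), 108 mm from the tray's centre along the stand's +x. The hole is 14 mm (x) by 22 mm (y), down to the bench. The scraper stands in it with its guard resting on the block, its handle's centre 29 mm above the block.
- offcut1: A steel offcut, 18 mm wide, 26 mm long, 10 mm tall, lying in one of the T-slots (at most one in a slot), free to slide along it but too wide to lift through the mouth. Origin at the centre of its underside, y along its length. Mass about 0.03 kg. None if it is absent.
- offcut2: A steel offcut, 18 mm wide, 30 mm long, 10 mm tall, lying in one of the T-slots (at most one in a slot), free to slide along it but too wide to lift through the mouth. Origin at the centre of its underside, y along its length. Mass about 0.03 kg. None if it is absent.
- offcut3: A steel offcut, 18 mm wide, 34 mm long, 10 mm tall, lying in one of the T-slots (at most one in a slot), free to slide along it but too wide to lift through the mouth. Origin at the centre of its underside, y along its length. Mass about 0.03 kg. None if it is absent.
There are look-alikes about, which are no part of the job. Of the things like the part that bears scraper_grip, leave any that is blue or turquoise; of the rest the smaller one is meant.

How it is judged:
By the outcome, as a careful person would: the job done as asked, in the order asked, and still so for the second after the job is handed in, with the robot touching nothing.
Of offcut1, offcut2, offcut3 only 1 to 3 are there at a start; the rules pass over those that are not, and their reading is None.
At some moment in a run one of bar may be knocked a few centimetres aside while the robot is not near it.
It also fails if it takes over 210 s, if anything falls off the work surface, if the arm or the gripper's body presses on something with over 40 N, if the wrist force passes 120 N, or if a joint passes its speed limit or range.

## Working session

There is one attempt and no reset: what is moved stays moved. The work goes in short steps, Python scripts to look and compute and a tool call to move; the robot and the scene stay as the last step left them, time stands still between calls to the robot, and variables do not carry over. Pictures are saved under pics/ and viewed, at most 14 in all, crops included, and the job is handed in when it is done.

Besides the shell and the picture viewer there is one more tool, called after "Request:" by a JSON object that holds its "op" and its "data", one argument or row to a line. arm_command: Moves the arm, as the interface text tells. Its arguments: {"type":"object","properties":{"motion":{"type":"array"}},"required":["motion"]}

```bash
mkdir -p pics
cat > h.py <<'E'
import numpy as np, cv2
from station import sense, capture, camera_model, find_in
def ray(cam,row,col):
    m=camera_model(cam); d=np.array([(col-m['cx'])/m['fx'],(row-m['cy'])/m['fy']]); u=d.copy()
    for _ in range(20): u=d/(1+m['k1']*(u@u))
    R=np.array(m['R']); return -R.T@np.array(m['t']), R.T@np.array([u[0],u[1],1])
def atz(cam,row,col,z):
    o,d=ray(cam,row,col); return o+d*(z-o[2])/d[2]
def proj(cam,X):
    m=camera_model(cam); c=np.array(m['R'])@np.array(X)+np.array(m['t']); u=c[:2]/c[2]; u=u*(1+m['k1']*(u@u))
    return [round(float(m['fy']*u[1]+m['cy']),1),round(float(m['fx']*u[0]+m['cx']),1)]
def tri(a,b):
    o1,d1=ray('top',*a);o2,d2=ray('side',*b)
    s=np.linalg.lstsq(np.c_[d1,-d2],o2-o1,rcond=None)[0]
    p,q=o1+s[0]*d1,o2+s[1]*d2; return (p+q)/2,np.linalg.norm(p-q)
def save(cam,name,box=None,s=1,img=None):
    im=capture(cam) if img is None else img
    c=im
    if box: r0,r1,c0,c1=box; c=im[r0:r1,c0:c1]
    cv2.imwrite('pics/'+name,cv2.resize(c,None,fx=s,fy=s,interpolation=cv2.INTER_CUBIC)[:,:,::-1]); return im
E
python3 - <<'E'
from h import *
np.set_printoptions(precision=4,suppress=True)
for c in('top','side'):
    save(c,c+'0.png',s=1.5)
    m=camera_model(c);print(c,m['fx'],-np.array(m['R']).T@np.array(m['t']),np.array(m['R'])[2])
    for n in ['plate_top','catch_tray','keeper','keeper_knob','keeper_hinge','collar','collar_hole','head_top','scraper_grip','bar_grip','tray_floor','socket','offcut1']:
        print(n,[(round(d['p'],2),[round(float(x)) for x in d['location']]) for d in find_in(n,c)[:4]])
s=sense();print(s['tcp_pos'],s['ee_rot'],s['gripper_width'])
E
```

```text
top 366.1259998447675 [0.3554 0.2193 1.2192] [ 0.1844  0.0032 -0.9828]
plate_top [(0.65, [187, 288])]
catch_tray [(0.65, [186, 286])]
keeper [(0.68, [190, 282])]
keeper_knob [(0.45, [181, 281])]
keeper_hinge [(0.53, [186, 278]), (0.5, [223, 202])]
collar [(0.85, [190, 386])]
collar_hole [(0.66, [191, 391])]
head_top [(0.56, [185, 396]), (0.3, [192, 391])]
scraper_grip [(0.69, [222, 109]), (0.68, [222, 167]), (0.61, [196, 210])]
bar_grip [(0.54, [237, 378])]
tray_floor [(0.86, [226, 202]), (0.51, [190, 280])]
socket [(0.84, [223, 202])]
offcut1 [(0.58, [223, 204])]
side 386.69233197256614 [0.0965 1.0945 0.9309] [ 0.3368 -0.6848 -0.6462]
plate_top [(0.96, [184, 254])]
catch_tray [(0.95, [186, 251])]
keeper [(0.7, [180, 248])]
keeper_knob [(0.59, [179, 251])]
keeper_hinge [(0.54, [179, 252]), (0.26, [185, 250])]
collar [(0.45, [140, 288])]
collar_hole [(0.48, [136, 287])]
head_top [(0.45, [130, 290])]
scraper_grip [(0.72, [316, 190]), (0.65, [266, 223])]
bar_grip []
tray_floor [(0.82, [250, 249])]
socket [(0.66, [246, 246]), (0.59, [141, 288])]
offcut1 []
[0.2153 0.5867 0.2305] [[ 0.9388 -0.3445 -0.    ]
 [-0.3445 -0.9388  0.    ]
 [-0.     -0.     -1.    ]] 1.0021505587374755
```

View pics/top0.png

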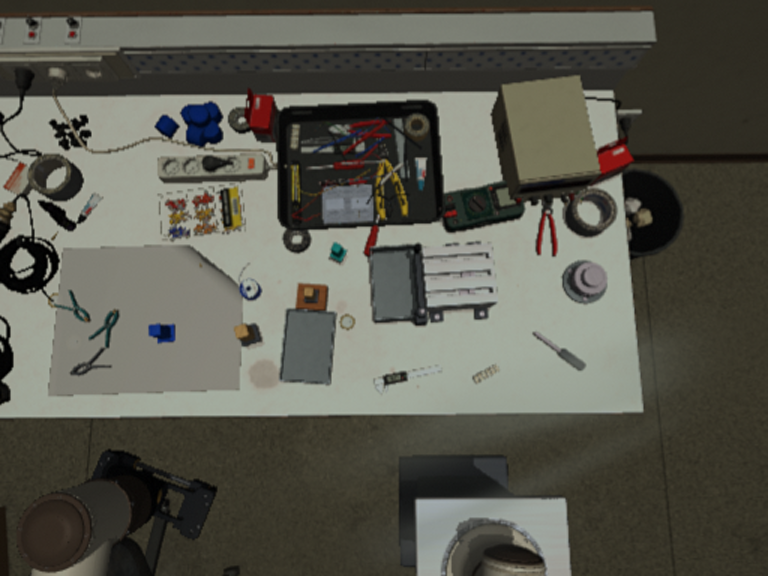

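View pics/side0.png

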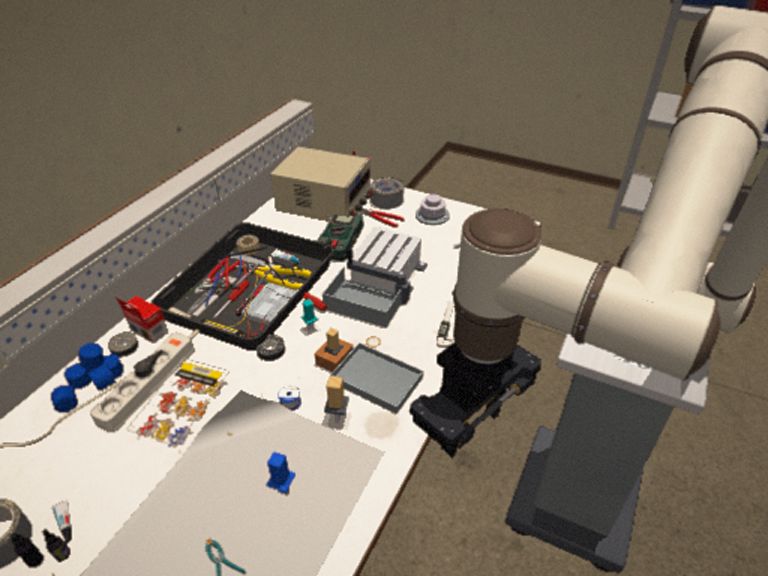

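The top view shows the fixture at (190,288) in original pixels, with its tray to the left (world +y). The jack is at (188,390), the bar at (234,372), the stand tray at (231,205) and the socket block at (197,208). There are four scraper-like things in the top view:
- **Blue:** (221,108), excluded by colour.
- **Turquoise:** (168,225), excluded by colour.
- **Wooden, free-standing:** (222,166).
- **Wooden, in the socket block:** (196,208). This one stands in the socket as described; I'll confirm by crop that it is also the smaller.

Run:
```python
from h import *
a=capture('top');b=capture('side')
z=lambda im,r0,r1,c0,c1,s:cv2.resize(im[r0:r1,c0:c1],None,fx=s,fy=s,interpolation=cv2.INTER_CUBIC)
def put(n,im): cv2.imwrite('pics/'+n,im[:,:,::-1])
put('fix.png',z(a,155,260,240,410,4.6))
put('scr.png',np.hstack([z(a,170,270,150,240,4),z(b,200,300,180,290,4)]))
```

```text
(no output)
```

View pics/fix.png

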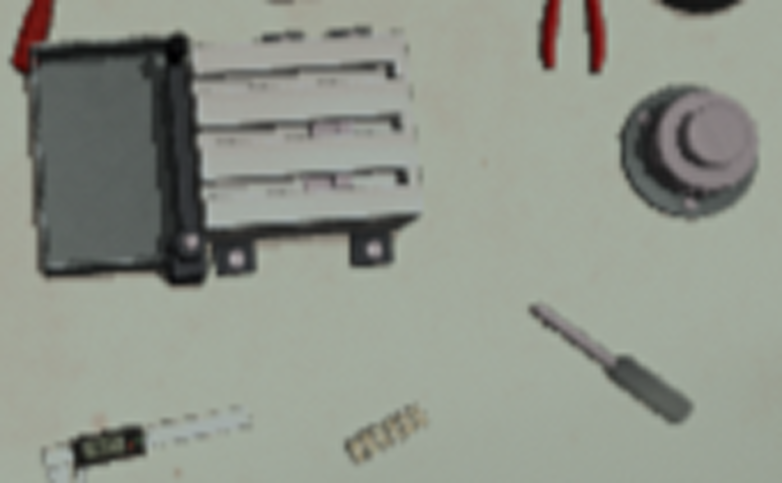

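View pics/scr.png

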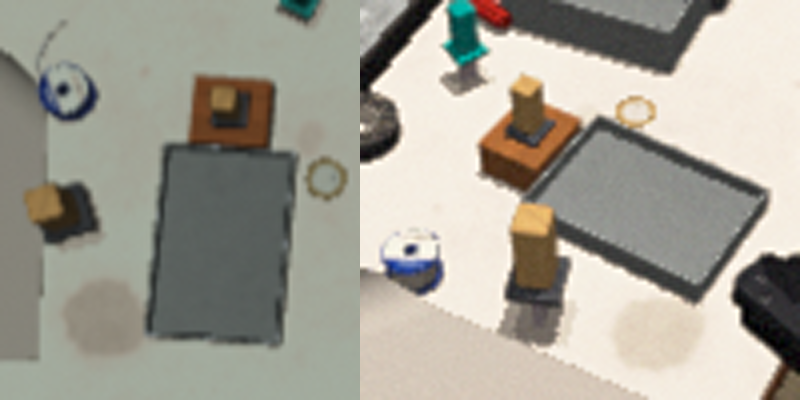

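The crops confirm the scraper: the one in the socket at top (196,208) is the smaller of the two wooden ones. The keeper is shut, with its hinge near (209,280) and its knob at the far end near (164,278). Two pinkish offcuts show, in the middle slot near (183,311) and the near slot near (195,310). Next I'll fit models for exact poses.

```bash
cat > fit.py <<'E'
from h import *
from scipy.optimize import differential_evolution, minimize
def gm(im):
    g=cv2.GaussianBlur(cv2.cvtColor(im,cv2.COLOR_RGB2GRAY).astype(np.float32),(0,0),0.8)
    m=np.hypot(cv2.Sobel(g,5,1,0),cv2.Sobel(g,5,0,1)); return np.minimum(cv2.GaussianBlur(m,(0,0),0.8),150)
def projN(cam,X):
    m=camera_model(cam); c=X@np.array(m['R']).T+np.array(m['t']); u=c[:,:2]/c[:,2:]; u=u*(1+m['k1']*(u**2).sum(1))[:,None]
    return np.c_[m['fx']*u[:,0]+m['cx'],m['fy']*u[:,1]+m['cy']]
def seg(p,q,n=60): return np.linspace(p,q,n)
def rect(x0,x1,y0,y1,z): return np.vstack([seg((x0,y0,z),(x1,y0,z)),seg((x1,y0,z),(x1,y1,z)),seg((x1,y1,z),(x0,y1,z)),seg((x0,y1,z),(x0,y0,z))])
def circ(r,z,n=90):
    a=np.linspace(0,2*np.pi,n); return np.c_[r*np.cos(a),r*np.sin(a),np.full(n,z)]
def place(P,x,y,a):
    c,s=np.cos(a),np.sin(a); return np.c_[x+c*P[:,0]-s*P[:,1],y+s*P[:,0]+c*P[:,1],P[:,2]]
def score(G,P):
    t=0
    for cam,g in G.items():
        q=projN(cam,P).astype(np.float32); t+=cv2.remap(g,q[:,0:1],q[:,1:2],cv2.INTER_LINEAR).mean()
    return t
def fit(G,model,x0,d):
    f=lambda v:-score(G,model(v))
    r=differential_evolution(f,[(a-b,a+b) for a,b in zip(x0,d)],seed=1,popsize=20,maxiter=80,tol=1e-6); return r.x,-r.fun
E
cat > f1.py <<'E'
from fit import *
np.set_printoptions(precision=4,suppress=True)
I={c:capture(c) for c in('top','side')}; G={c:gm(I[c]) for c in I}
p0=atz('top',155+125/4.6,240+305/4.6,.075); j0=atz('top',155+140/4.6,240+712/4.6,.06); st0=atz('top',231,205,.01)
print(p0,j0,st0)
# plate: top outline (no open end), slots
P=[seg((-65,-75,75),(65,-75,75)),seg((-65,-75,75),(-65,70,75)),seg((65,-75,75),(65,70,75)),]
for s in(-38,0,38):P+=[seg((s-6,-66,75),(s-6,75,75)),seg((s+6,-66,75),(s+6,75,75)),seg((s-6,-66,75),(s+6,-66,75),15)]
P=np.vstack(P)/1000
out={}
for k in(['top'],['top','side']):
    print('plate',k,fit({c:G[c] for c in k},lambda v:place(P,*v),[p0[0],p0[1],0],[.03,.03,.2]))
v=fit(G,lambda v:place(P,*v),[p0[0],p0[1],0],[.03,.03,.2])[0]; out['plate']=v
J=lambda v:place(np.vstack([circ(.036,.044),circ(.022,v[2])]),v[0],v[1],0)
for k in(['top'],['side'],['top','side']): print('jack',k,fit({c:G[c] for c in k},J,[j0[0],j0[1],.065],[.025,.025,.018]))
w=fit(G,J,[j0[0],j0[1],.065],[.025,.025,.018])[0]
# stand: tray outer rim (unknown wall), inner rim + block top
S=np.vstack([rect(-77,77,-52,52,22),rect(80,136,-32,32,34)])/1000
for k in(['top'],['side'],['top','side']): print('stand',k,fit({c:G[c] for c in k},lambda v:place(S,*v),[st0[0],st0[1],0],[.03,.03,.25]))
u=fit(G,lambda v:place(S,*v),[st0[0],st0[1],0],[.03,.03,.25])[0]
np.savez('fit.npz',plate=v,jack=w,stand=u)
sc=4
def ov(cam,box,Ps,n):
    r0,r1,c0,c1=box; im=cv2.resize(I[cam][r0:r1,c0:c1],None,fx=sc,fy=sc,interpolation=cv2.INTER_CUBIC)
    for Q in Ps:
        for x,y in projN(cam,Q):
            X,Y=int((x-c0+.5)*sc),int((y-r0+.5)*sc)
            if 0<=X<im.shape[1] and 0<=Y<im.shape[0]: im[Y,X]=(0,255,0)
    return im
Ps=[place(P,*v),J(w),place(S,*u)]
a=ov('top',(155,215,240,415),Ps,0); b=ov('top',(180,265,180,240),Ps,0); c=ov('side',(120,220,215,305),Ps,0); 
can=np.zeros((600,740,3),np.uint8); can[:240,:700]=a; can[245:585,:240]=b; can[245:600,250:610]=c[:355]
cv2.imwrite('pics/ov1.png',can[:,:,::-1])
E
python3 f1.py
```

```text
[0.6196 0.0593 0.075 ] [ 0.6094 -0.2286  0.06  ] [0.4723 0.3906 0.01  ]Traceback (most recent call last):
  File "f1.py", line 12, in <module>
    print('plate',k,fit({c:G[c] for c in k},lambda v:place(P,*v),[p0[0],p0[1],0],[.03,.03,.2]))
                    ~~~^^^^^^^^^^^^^^^^^^^^^^^^^^^^^^^^^^^^^^^^^^^^^^^^^^^^^^^^^^^^^^^^^^^^^^^
  File "fit.py", line 22, in fit
    r=differential_evolution(f,[(a-b,a+b) for a,b in zip(x0,d)],seed=1,popsize=20,maxiter=80,tol=1e-6); return r.x,-r.fun
    return fun(*args, **kwargs)
    ret = solver.solve()
    next(self)
    ~~~~^^^^^^
    energy = self.func(parameters)
    return self.f(x, *self.args)
           ~~~~~~^^^^^^^^^^^^^^^
  File "fit.py", line 21, in <lambda>
    f=lambda v:-score(G,model(v))
                ~~~~~^^^^^^^^^^^^
  File "fit.py", line 18, in score
    q=projN(cam,P).astype(np.float32); t+=cv2.remap(g,q[:,0:1],q[:,1:2],cv2.INTER_LINEAR).mean()
      ~~~~~^^^^^^^
  File "fit.py", line 7, in projN
    m=camera_model(cam); c=X@np.array(m['R']).T+np.array(m['t']); u=c[:,:2]/c[:,2:]; u=u*(1+m['k1']*(u**2).sum(1))[:,None]
ValueError: time passes only in moves, steps and waits
```

```bash
sed -i 's/^from station.*/import functools\nfrom station import sense, capture, find_in\nimport station\ncamera_model=functools.lru_cache(None)(station.camera_model)/' h.py; python3 f1.py
```

```text
[0.6196 0.0593 0.075 ] [ 0.6094 -0.2286  0.06  ] [0.4723 0.3906 0.01  ]
plate ['top'] (array([0.621 , 0.0681, 0.054 ]), np.float64(113.82833862304688))
plate ['top', 'side'] (array([0.6201, 0.0689, 0.0539]), np.float64(249.68768310546875))
jack ['top'] (array([ 0.5938, -0.2037,  0.0526]), np.float64(112.9583969116211))
jack ['side'] (array([ 0.6103, -0.2379,  0.0578]), np.float64(146.94100952148438))
jack ['top', 'side'] (array([ 0.5937, -0.2037,  0.0531]), np.float64(246.65817260742188))
stand ['top'] (array([ 0.4714,  0.3886, -0.0765]), np.float64(122.73196411132812))
stand ['side'] (array([ 0.4659,  0.3921, -0.0956]), np.float64(134.7815704345703))
stand ['top', 'side'] (array([ 0.4713,  0.3901, -0.0887]), np.float64(255.00242614746094))
```

View pics/ov1.png

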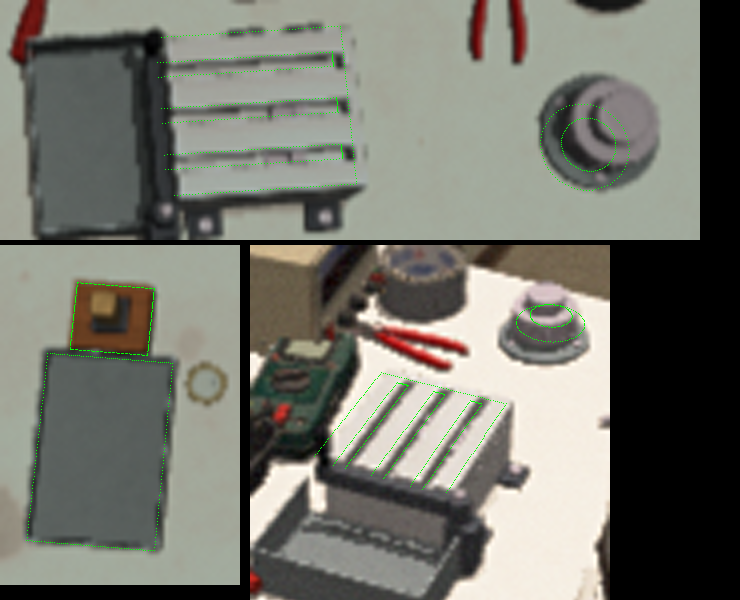

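```bash
cat > f2.py <<'E'
from fit import *
np.set_printoptions(precision=4,suppress=True)
I={c:capture(c) for c in('top','side')}; G={c:gm(I[c]) for c in I}
d=np.load('fit.npz'); v=d['plate']
c0=atz('top',155+120.5/4,240+617/4,.044); print(c0)
J=lambda v:place(np.vstack([circ(.036,.044),circ(.022,v[2]),circ(.05,v[3])]),v[0],v[1],0)
for k in(['top'],['side'],['top','side']):
    w,s=fit({c:G[c] for c in k},J,[c0[0],c0[1],.065,.008],[.015,.015,.017,.008]); print('jack',k,w,s)
np.savez('fit.npz',plate=v,jack=w[:3],stand=d['stand'])
for k in(['top'],['side']):
  P=np.vstack([np.vstack([seg((s-6,-60,75),(s-6,70,75)),seg((s+6,-60,75),(s+6,70,75))]) for s in(-38,0,38)])/1000
  print('slots',k,fit({c:G[c] for c in k},lambda q:place(P,*q),v,[.012,.0005,.03]))
def ov(cam,box,Ps,sc):
    r0,r1,c0,c1=box; im=cv2.resize(I[cam][r0:r1,c0:c1],None,fx=sc,fy=sc,interpolation=cv2.INTER_CUBIC)
    for Q in Ps:
        for x,y in projN(cam,Q):
            X,Y=int((x-c0+.5)*sc),int((y-r0+.5)*sc)
            if 0<=X<im.shape[1] and 0<=Y<im.shape[0]: im[Y,X]=(0,255,0)
    return im
P=[rect(-65,65,-75,75,75)]+[rect(s-6,s+6,-66,75,75) for s in(-38,0,38)]+[rect(-72,72,81,93,76)]
P=np.vstack(P)/1000
Ps=[place(P,*v),J(w)]
can=np.zeros((600,800,3),np.uint8)
a=ov('top',(158,212,272,336),Ps,8);b=ov('top',(165,210,370,410),Ps,6);c=ov('side',(120,155,265,305),Ps,6)
can[:432,:512]=a; can[:270,520:760]=b; can[280:490,520:760]=c
cv2.imwrite('pics/ov2.png',can[:,:,::-1])
E
python3 f2.py
```

```text
[ 0.6139 -0.2332  0.044 ]
jack ['top'] [ 0.6147 -0.2301  0.0719  0.0059] 107.0152587890625
jack ['side'] [ 0.6105 -0.2367  0.0584  0.    ] 147.8880157470703
jack ['top', 'side'] [ 0.6143 -0.2325  0.0633  0.0016] 249.8116455078125
slots ['top'] (array([0.6211, 0.0693, 0.0535]), np.float64(112.24128723144531))
slots ['side'] (array([0.6164, 0.0685, 0.0631]), np.float64(149.99595642089844))
```

View pics/ov2.png

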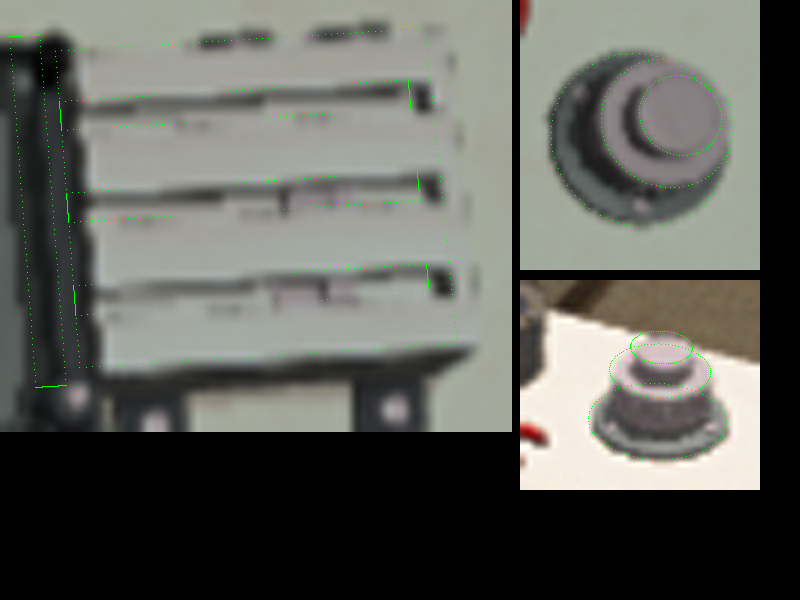

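The overlay shows the plate fit is good across the slots but about 7.5 mm too far along y: the real closed end is 18 px right of the model at 8×. The offcuts lie around columns 275–355 of the crop in the middle and near slots, and the far slot looks empty. The jack fit sits well on the foot, collar and head.

```bash
cat > plan.py <<'E'
from h import *
from scipy.spatial.transform import Rotation as Ro
PL=np.array([.6206,.0618]);PY=.054
def pw(x,y): # plate mm -> world
    c,s=np.cos(PY),np.sin(PY); return PL+np.array([c*x-s*y,s*x+c*y])/1000
def cur():
    s=sense();R=np.array(s['ee_rot']);return np.array(s['tcp_pos']),np.degrees(np.arctan2(R[1,0],R[0,0])),R,s
def to(p,a,p0=None,a0=None,n=None):
    """rows count and total tool-frame shift (mm, in start tool axes) and rz"""
    if p0 is None: p0,a0,_,_=cur()
    d=(np.array(p)-p0)*1000; r=np.radians(a0); c,s=np.cos(r),np.sin(r)
    t=np.array([c*d[0]+s*d[1],s*d[0]-c*d[1],-d[2]]); 
    return np.round(t,1), round(float(a0-a),1)
E
python3 - <<'E'
from plan import *
np.set_printoptions(precision=4,suppress=True)
def inv(w):
    d=(w[:2]-PL)*1000;c,s=np.cos(PY),np.sin(PY);return np.array([c*d[0]+s*d[1],-s*d[0]+c*d[1]])
k=atz('top',158+48/8,272+55/8,.1185);h=atz('top',158+395/8,272+75/8,.08)
print('knob',k,inv(k),'hinge',h,inv(h))
print(sense()['wrist_force'],sense()['time_s'])
K=pw(66,87);print(K, to([*K,.094+.08],3.1), to([*K,.094],3.1,[*K,.174],3.1))
for c in ('top','side'):
    o=find_in('collar_hole',c); print(c,[(d['p'],d['location']) for d in o])
E
```

```text
knob [0.6683 0.1487 0.1185] [52.3636 84.1856] hinge [0.5378 0.1413 0.08  ] [-78.3925  83.8215]
[-0.463   0.2411  0.6939] 1.8
[0.6818 0.1522] (array([587.6, 247.1,  56.5]), -23.3) (array([ 0.,  0., 80.]), 0.0)
top [(0.6, [188.2, 388.7])]
side []
```

Run:
```python
from plan import *
np.set_printoptions(precision=4,suppress=True)
p,a,R,s=cur()
K=pw(53,85.5);print(K); print(to([*K,p[2]],3.1,p,3.1),to([*K,.094],3.1,p,3.1)[0]/13)
```

```text
[0.6689 0.15  ]
(array([429.3, 460.6,  -0. ]), 0.0) [33.0231 35.4308 10.5   ]
```

Request:
{"op": "arm_command", "data": {
  "motion": [
    [87,0,0,0,0,0,-0.1356],
    [87,0,0,0,0,0,-0.1356],
    [60,0,0,0,0,0,-0.1356]
  ]
}}

```text
time_s: 2.2
tcp_pos: [0.2153, 0.5867, 0.2305]
ee_rot: [[0.998, 0.061, 0.0], [0.061, -0.998, -0.0], [0.0, 0.0, -1.0]]
wrist_force: [-0.6, -0.7, 0.6]
gripper_width: 0.967
gripper_force: 0.0
```

Request:
{"op": "arm_command", "data": {
  "motion": [
    [60,27,29,0,0,0,0],
    [50,27,29,0,0,0,0],
    [40,27,29,0,0,0,0],
    [28,27,29,0,0,0,0],
    [28,27,29,0,0,0,0],
    [28,27,29,0,0,0,0],
    [28,27,29,0,0,0,0],
    [28,27,29,0,0,0,0]
  ]
}}

```text
time_s: 3.0
tcp_pos: [0.4447, 0.3657, 0.2308]
ee_rot: [[0.998, 0.055, 0.0], [0.055, -0.998, 0.0], [0.0, -0.0, -1.0]]
wrist_force: [0.5, 1.5, 0.2]
gripper_width: 0.344
gripper_force: 0.0
```

Request:
{"op": "arm_command", "data": {
  "motion": [
    [28,27,29,0,0,0,0],
    [28,27,29,0,0,0,0],
    [28,27,29,0,0,0,0],
    [28,27,29,0,0,0,0],
    [28,27,29,0,0,0,0],
    [28,27,29,0,0,0,0],
    [28,27,29,0,0,0,0],
    [28,0,0,0,0,0,0]
  ]
}}

```text
time_s: 3.8
tcp_pos: [0.6462, 0.1711, 0.2296]
ee_rot: [[0.999, 0.05, -0.0], [0.05, -0.999, -0.001], [-0.0, 0.001, -1.0]]
wrist_force: [-0.2, -0.5, -0.5]
gripper_width: 0.322
gripper_force: 0.0
```

Run:
```python
from plan import *
p,a,R,s=cur();K=pw(53,85.5);print(p,a,s['gripper_width'],to([*K,.094],3.1))
```

```text
[0.64617246 0.17112572 0.22956201] 2.8481966889180024 0.3216719873597997 (array([ 21.7,  22.2, 135.6]), -0.3)
```

Request:
{"op": "arm_command", "data": {
  "motion": [
    [28,22,22,0,0,0,0],
    [28,0,0,25,0,0,0],
    [28,0,0,30,0,0,0],
    [28,0,0,30,0,0,0],
    [28,0,0,20,0,0,0],
    [28,0,0,16,0,0,0],
    [28,0,0,14,0,0,0],
    [28,0,0,0,0,0,0]
  ]
}}

```text
time_s: 4.6
tcp_pos: [0.6652, 0.1538, 0.0931]
ee_rot: [[0.998, 0.055, -0.004], [0.055, -0.998, -0.002], [-0.004, 0.001, -1.0]]
wrist_force: [-0.7, -0.6, 0.4]
gripper_width: 0.323
gripper_force: 0.0
```

Run:
```python
from plan import *
p,a,R,s=cur();print(p,a,s['wrist_force'])
I=[cv2.resize(capture(c)[b[0]:b[1],b[2]:b[3]],None,fx=4,fy=4,interpolation=cv2.INTER_CUBIC) for c,b in(('top',(140,230,230,330)),('side',(140,230,200,300)))]
cv2.imwrite('pics/knob.png',np.hstack(I)[:,:,::-1])
```

```text
[0.66523933 0.15378253 0.09314895] 3.151961698610438 [-0.66068154 -0.64324869  0.36830558]
```

View pics/knob.png

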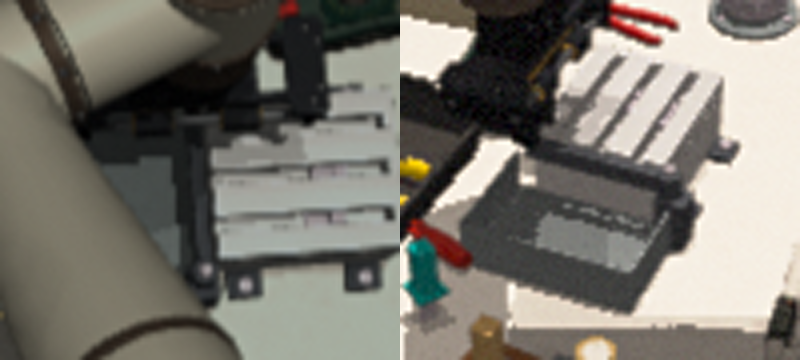

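The gripper straddles the knob's place at top-crop (200,110) with no contact force. I'll close briefly to confirm the knob is between the fingers.

Request:
{"op": "arm_command", "data": {
  "motion": [
    [8,0,0,0,0,0,0],
    [8,0,0,0,0,0,0],
    [8,0,0,0,0,0,0],
    [8,0,0,0,0,0,0]
  ]
}}

```text
time_s: 5.1
tcp_pos: [0.6676, 0.1539, 0.0968]
ee_rot: [[0.998, 0.055, 0.002], [0.055, -0.998, 0.0], [0.002, -0.0, -1.0]]
wrist_force: [1.1, 0.2, 2.4]
gripper_width: 0.175
gripper_force: 30.0
```

Run:
```python
from plan import *
p,a,R,s=cur()
K=p[:2]; H=K-.132*np.array([np.cos(np.radians(3.1)),np.sin(np.radians(3.1))])
print(p,a,s['gripper_width']*87,s['wrist_force'],H)
# arc rows: 13 rows of 7.5deg about H from 3.1
r=.132;d=np.radians(7.5)
# chord in tool frame at start of row with a=phi (tool x radial): world dphi positive -> y_tool = -tangent
print(r*(np.cos(d)-1)*1000, -r*np.sin(d)*1000, -d)
```

```text
[0.66758738 0.15391809 0.09679117] 3.166114493453897 15.2489354333458 [1.13248833 0.15644534 2.39183109] [0.53578054 0.14677968]
-1.1292782986570298 -17.22945737304681 -0.1308996938995747
```

Request:
{"op": "arm_command", "data": {
  "motion": [
    [20,0,0,0,0,0,0],
    [20,-0.5,-11.5,0,0,0,-0.0873],
    [20,-0.5,-11.5,0,0,0,-0.0873],
    [20,-0.5,-11.5,0,0,0,-0.0873],
    [20,-0.5,-11.5,0,0,0,-0.0873],
    [20,-0.5,-11.5,0,0,0,-0.0873],
    [20,-0.5,-11.5,0,0,0,-0.0873],
    [20,-0.5,-11.5,0,0,0,-0.0873]
  ]
}}

```text
time_s: 5.9
tcp_pos: [0.6379, 0.2281, 0.0949]
ee_rot: [[0.784, 0.62, -0.002], [0.62, -0.784, -0.001], [-0.002, -0.0, -1.0]]
wrist_force: [-0.5, -0.7, 0.1]
gripper_width: 0.229
gripper_force: 0.5
```

Request:
{"op": "arm_command", "data": {
  "motion": [
    [20,-0.5,-11.5,0,0,0,-0.0873],
    [20,-0.5,-11.5,0,0,0,-0.0873],
    [20,-0.5,-11.5,0,0,0,-0.0873],
    [20,-0.5,-11.5,0,0,0,-0.0873],
    [20,-0.5,-11.5,0,0,0,-0.0873],
    [20,-0.5,-11.5,0,0,0,-0.0873],
    [20,0,0,0,0,0,0]
  ]
}}

```text
time_s: 6.6
tcp_pos: [0.5828, 0.2694, 0.0953]
ee_rot: [[0.371, 0.929, -0.001], [0.929, -0.371, -0.0], [-0.001, -0.001, -1.0]]
wrist_force: [0.2, 0.2, 0.0]
gripper_width: 0.23
gripper_force: 0.0
```

Request:
{"op": "arm_command", "data": {
  "motion": [
    [20,-0.5,-11.5,0,0,0,-0.0873],
    [20,-0.5,-11.5,0,0,0,-0.0873],
    [20,-0.5,-11.5,0,0,0,-0.0873],
    [20,-0.5,-11.5,0,0,0,-0.0873],
    [20,-0.5,-11.5,0,0,0,-0.0873],
    [20,-0.5,-11.5,0,0,0,-0.0873],
    [20,0,0,0,0,0,0]
  ]
}}

```text
time_s: 7.3
tcp_pos: [0.5157, 0.2769, 0.0956]
ee_rot: [[-0.141, 0.99, -0.001], [0.99, 0.141, -0.0], [-0.0, -0.001, -1.0]]
wrist_force: [0.8, 0.3, 0.3]
gripper_width: 0.229
gripper_force: 0.0
```

Run:
```python
from plan import *
p,a,R,s=cur()
v=p[:2]-np.array([.53578,.14678]); print(p,a,s['wrist_force'],np.hypot(*v),np.degrees(np.arctan2(v[1],v[0]))-3.1,s['joints'])
```

```text
[0.51566171 0.2769429  0.09558953] 98.09707935920275 [0.80410013 0.30305318 0.31433652] 0.13170848897515086 95.68624817311608 [ 4.40701286e+01  2.56181993e+01 -1.52249248e+01 -2.99143309e-02
 -4.91883238e+01  1.44046508e+02]
```

Request:
{"op": "arm_command", "data": {
  "motion": [
    [26,0,0,0,0,0,0],
    [26,0,0,-20,0,0,0],
    [26,0,0,-40,0,0,0],
    [30,0,0,-40,0,0,0],
    [40,0,0,-20,0,0,0.14],
    [50,0,0,0,0,0,0.14],
    [50,0,0,0,0,0,0.14],
    [50,0,0,0,0,0,0.14]
  ]
}}

```text
time_s: 8.1
tcp_pos: [0.517, 0.2773, 0.2158]
ee_rot: [[0.413, 0.911, 0.0], [0.911, -0.413, 0.001], [0.001, 0.0, -1.0]]
wrist_force: [-0.4, -0.4, 0.1]
gripper_width: 0.553
gripper_force: 0.0
```

Request:
{"op": "arm_command", "data": {
  "motion": [
    [50,0,0,0,0,0,0.14],
    [50,0,0,0,0,0,0.14],
    [50,0,0,0,0,0,0.14],
    [50,0,0,0,0,0,0.14],
    [50,0,0,0,0,0,0.14],
    [50,0,0,0,0,0,0.14],
    [50,0,0,0,0,0,0.14],
    [50,0,0,0,0,0,0.14]
  ]
}}

```text
time_s: 8.9
tcp_pos: [0.5171, 0.2772, 0.2154]
ee_rot: [[1.0, 0.025, 0.0], [0.025, -1.0, 0.0], [0.0, -0.0, -1.0]]
wrist_force: [0.8, 0.5, -0.0]
gripper_width: 0.576
gripper_force: 0.0
```

Run:
```python
from plan import *
p,a,R,s=cur(); print(p,a)
print(atz('top',170+97/4,150+223/4,.086))
print('side',atz('side',200+80/4,180+(527-360)/4,.086))
for n,c in (('scraper_grip','side'),('scraper_grip','top')): capture(c);print(c,[(d['p'],d['location'],atz(c,*d['location'],.063)) for d in find_in(n,c)])
print(proj('side',[.579,.3805,.063]),proj('top',[.579,.3805,.063]))
print(to([.579,.3805,.16],-5.1,p,-5.1))
```

```text
[0.51707216 0.27723188 0.21543352] 1.427335387540171
[0.58106806 0.37942207 0.086     ]
side [0.5786708  0.37799254 0.086     ]
side [(0.88, [316.8, 193.0], array([0.48045871, 0.68874998, 0.063     ])), (0.66, [267.3, 223.8], array([0.49023315, 0.51916117, 0.063     ])), (0.43, [229.8, 223.7], array([0.56437801, 0.39304334, 0.063     ]))]
top [(0.45, [219.1, 112.0], array([0.50785677, 0.68027124, 0.063     ])), (0.2, [209.2, 277.3], array([0.53474445, 0.15324084, 0.063     ]))]
[225.7, 221.7] [196.3, 206.4]
(array([  52.5, -108.4,   55.4]), 0.0)
```

Request:
{"op": "arm_command", "data": {
  "motion": [
    [50,0,0,0,0,0,0.113],
    [50,18,-36,14,0,0,0],
    [50,18,-36,14,0,0,0],
    [50,18,-36,14,0,0,0],
    [50,0,0,30,0,0,0],
    [50,0,0,30,0,0,0],
    [50,0,0,25,0,0,0],
    [50,0,0,0,0,0,0]
  ]
}}

```text
time_s: 9.9
tcp_pos: [0.5767, 0.3788, 0.0836]
ee_rot: [[0.997, -0.079, -0.007], [-0.079, -0.997, -0.006], [-0.007, 0.007, -1.0]]
wrist_force: [-1.0, -0.2, -0.8]
gripper_width: 0.571
gripper_force: 0.0
```

Run:
```python
from plan import *
p,a,R,s=cur(); print(p,a,s['wrist_force'],to([.580,.3805,.056],-5.1))
I=[cv2.resize(capture(c)[b[0]:b[1],b[2]:b[3]],None,fx=4,fy=4,interpolation=cv2.INTER_CUBIC) for c,b in(('top',(160,250,155,255)),('side',(190,280,180,280)))]
cv2.imwrite('pics/scr2.png',np.hstack(I)[:,:,::-1])
```

```text
[0.57666529 0.37875859 0.0835903 ] -4.519075616656739 [-0.95184923 -0.21777538 -0.82016351] (array([ 3.2, -2. , 27.6]), 0.6)
```

Request:
{"op": "arm_command", "data": {
  "motion": [
    [50,2,-1,14,0,0,0],
    [50,0,0,12,0,0,0],
    [50,0,0,0,0,0,0],
    [10,0,0,0,0,0,0],
    [10,0,0,0,0,0,0],
    [10,0,0,0,0,0,0],
    [10,0,0,0,0,0,0]
  ]
}}

```text
time_s: 10.7
tcp_pos: [0.581, 0.3816, 0.0631]
ee_rot: [[0.997, -0.079, 0.001], [-0.079, -0.997, 0.001], [0.001, -0.001, -1.0]]
wrist_force: [-0.2, -0.4, 0.1]
gripper_width: 0.296
gripper_force: 0.0
```

Run:
```python
from plan import *
p,a,R,s=cur(); print(p,a,s['wrist_force'],s['moment'],s['gripper_width']*87,s['gripper_force'])
```

```text
[0.58098791 0.38161761 0.06309139] -4.536199232366018 [-0.20192689 -0.43102561  0.05198563] [-0.02153984 -0.06123637 -0.02098735] 25.771641204208553 0.0
```

Request:
{"op": "arm_command", "data": {
  "motion": [
    [26,0,0,6,0,0,0],
    [26,0,0,0,0,0,0],
    [10,0,0,0,0,0,0],
    [10,0,0,0,0,0,0],
    [10,0,0,0,0,0,0]
  ]
}}

```text
time_s: 11.2
tcp_pos: [0.5807, 0.3814, 0.0564]
ee_rot: [[0.997, -0.079, -0.0], [-0.079, -0.997, -0.0], [-0.0, 0.0, -1.0]]
wrist_force: [0.1, -0.9, -1.1]
gripper_width: 0.226
gripper_force: 30.0
```

Run:
```python
from plan import *
p,a,R,s=cur(); print(p,a,s['wrist_force'],s['moment'],s['gripper_width']*87,s['gripper_force'])
```

```text
[0.58072165 0.38137503 0.05635007] -4.549171042400637 [ 0.14195072 -0.89193008 -1.05446237] [-0.04982548 -0.05226674 -0.01036407] 19.6583937741524 29.998302343301475
```

Request:
{"op": "arm_command", "data": {
  "motion": [
    [10,0,0,-15,0,0,0],
    [10,0,0,-25,0,0,0],
    [10,0,0,-35,0,0,0],
    [10,0,0,-40,0,0,0],
    [10,0,0,-30,0,0,-0.0665],
    [10,0,0,0,0,0,-0.0665],
    [10,0,0,0,0,0,0]
  ]
}}

```text
time_s: 11.9
tcp_pos: [0.5811, 0.3818, 0.2043]
ee_rot: [[0.999, 0.054, 0.003], [0.054, -0.999, 0.003], [0.003, -0.003, -1.0]]
wrist_force: [-0.1, -0.4, -1.3]
gripper_width: 0.226
gripper_force: 30.0
```

Run:
```python
from plan import *
p,a,R,s=cur(); print(p,a,s['wrist_force'],s['gripper_width']*87)
print(to([*pw(0,-50),p[2]],3.1,p,a))
```

```text
[0.58105955 0.38177657 0.20428374] 3.0690851691498904 [-0.08539431 -0.40205338 -1.33543135] 19.626101872833406
(array([ 22.4, 371.6,  -0. ]), -0.0)
```

Request:
{"op": "arm_command", "data": {
  "motion": [
    [10,2.2,37,0,0,0,0],
    [10,2.2,37,0,0,0,0],
    [10,2.2,37,0,0,0,0],
    [10,2.2,37,0,0,0,0],
    [10,2.2,37,0,0,0,0],
    [10,2.2,37,0,0,0,0],
    [10,2.2,37,0,0,0,0],
    [10,2.2,37,0,0,0,0]
  ]
}}

```text
time_s: 12.7
tcp_pos: [0.6136, 0.0851, 0.201]
ee_rot: [[0.999, 0.052, -0.002], [0.052, -0.999, -0.001], [-0.002, 0.0, -1.0]]
wrist_force: [-0.2, 0.7, -0.9]
gripper_width: 0.228
gripper_force: 30.0
```

Request:
{"op": "arm_command", "data": {
  "motion": [
    [10,2.4,37,0,0,0,0],
    [10,2.4,37,0,0,0,0],
    [10,0,0,20,0,0,0],
    [10,0,0,25,0,0,0],
    [10,0,0,15,0,0,0],
    [10,0,0,5,0,0,0],
    [10,0,0,0,0,0,0],
    [10,0,0,0,0,0,0]
  ]
}}

```text
time_s: 13.5
tcp_pos: [0.6236, 0.0133, 0.1374]
ee_rot: [[0.999, 0.054, 0.001], [0.054, -0.999, -0.0], [0.001, 0.0, -1.0]]
wrist_force: [0.4, 0.3, -1.1]
gripper_width: 0.227
gripper_force: 30.0
```

Run:
```python
from plan import *
p,a,R,s=cur(); print(p,a,s['wrist_force'],s['gripper_width']*87,to([*pw(0,-50),.1335],3.1))
a=capture('top');b=capture('side')
z=lambda im,r0,r1,c0,c1,s:cv2.resize(im[r0:r1,c0:c1],None,fx=s,fy=s,interpolation=cv2.INTER_CUBIC)
cv2.imwrite('pics/ins.png',np.hstack([z(a,155,225,265,335,5.6),z(b,145,215,225,295,5.6)])[:,:,::-1])
```

```text
[0.6235986  0.0133278  0.13739741] 3.079541348189333 [ 0.37567917  0.25701131 -1.14467835] 19.723988206465698 (array([-0.4,  1.4,  3.9]), -0.0)
```

View pics/ins.png

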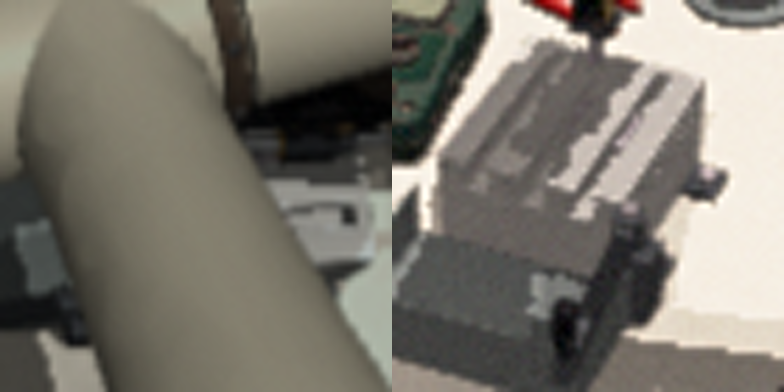

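The keeper is open along the tray, and in the side crop the tongue's foot at (597,55) hangs over the closed end of the middle slot. I'll probe down.

Request:
{"op": "arm_command", "data": {
  "motion": [
    [10,0,0,8,0,0,0],
    [10,0,0,3,0,0,0],
    [10,0,0,2,0,0,0],
    [10,0,0,2,0,0,0],
    [10,0,0,0,0,0,0]
  ]
}}

```text
time_s: 14.1
tcp_pos: [0.6228, 0.0131, 0.1211]
ee_rot: [[0.999, 0.054, -0.001], [0.054, -0.999, -0.0], [-0.001, 0.0, -1.0]]
wrist_force: [1.6, 0.4, -0.3]
gripper_width: 0.229
gripper_force: 30.0
```

Request:
{"op": "arm_command", "data": {
  "motion": [
    [10,0.7,0,4,0,0,0],
    [10,0.5,0,4,0,0,0],
    [10,0,0,3,0,0,0],
    [10,0,0,0,0,0,0],
    [10,0,0,0,0,0,0]
  ]
}}

```text
time_s: 14.6
tcp_pos: [0.6232, 0.0131, 0.1095]
ee_rot: [[0.999, 0.053, -0.003], [0.053, -0.999, -0.0], [-0.003, 0.0, -1.0]]
wrist_force: [-3.2, -1.0, -2.8]
gripper_width: 0.227
gripper_force: 30.0
```

Request:
{"op": "arm_command", "data": {
  "motion": [
    [10,-0.5,0,0,0,0,0],
    [10,0,-5,0,0,0,0],
    [10,0,-10,0,0,0,0],
    [10,0,-10,0,0,0,0],
    [10,0,-10,0,0,0,0],
    [10,0,-10,0,0,0,0]
  ]
}}

```text
time_s: 15.2
tcp_pos: [0.6206, 0.0586, 0.1106]
ee_rot: [[0.999, 0.054, -0.002], [0.054, -0.999, -0.001], [-0.002, 0.001, -1.0]]
wrist_force: [-3.3, -3.0, -0.1]
gripper_width: 0.226
gripper_force: 30.0
```

Request:
{"op": "arm_command", "data": {
  "motion": [
    [10,-0.8,-10,0,0,0,0],
    [10,0,-10,0,0,0,0],
    [10,0,-10,0,0,0,0],
    [10,0,-10,0,0,0,0],
    [10,0,-10,0,0,0,0]
  ]
}}

```text
time_s: 15.7
tcp_pos: [0.6176, 0.1088, 0.1105]
ee_rot: [[0.999, 0.054, -0.001], [0.054, -0.999, -0.0], [-0.001, 0.0, -1.0]]
wrist_force: [-3.0, -3.6, 0.7]
gripper_width: 0.232
gripper_force: 30.0
```

Request:
{"op": "arm_command", "data": {
  "motion": [
    [10,0,-10,0,0,0,0],
    [10,0,-10,0,0,0,0],
    [10,0,-10,0,0,0,0],
    [10,0,-10,0,0,0,0],
    [10,0,-8,0,0,0,0],
    [10,0,0,0,0,0,0]
  ]
}}

```text
time_s: 16.3
tcp_pos: [0.6169, 0.1583, 0.1114]
ee_rot: [[0.998, 0.056, 0.004], [0.056, -0.998, 0.002], [0.005, -0.002, -1.0]]
wrist_force: [-0.5, -0.6, -0.3]
gripper_width: 0.227
gripper_force: 30.0
```

Run:
```python
from plan import *
p,a,R,s=cur(); d=(p[:2]-PL)*1000;c,q=np.cos(PY),np.sin(PY)
print(p,a,s['wrist_force'],[c*d[0]+q*d[1],-q*d[0]+c*d[1]])
```

```text
[0.61692535 0.15831415 0.11143765] 3.186454902025078 [-0.54784155 -0.60321459 -0.27848954] [np.float64(1.5399335886003667), np.float64(96.5718049892991)]
```

Request:
{"op": "arm_command", "data": {
  "motion": [
    [10,0,0,-25,0,0,0],
    [10,-8,29,-5,0,0,0],
    [10,-8,29,0,0,0,0],
    [10,-8,30,0,0,0,0],
    [10,-8,30,0,0,0,0],
    [10,-8,29,0,0,0,0],
    [10,0,0,5,0,0,0],
    [10,0,0,0,0,0,0]
  ]
}}

```text
time_s: 17.1
tcp_pos: [0.5836, 0.0066, 0.1355]
ee_rot: [[0.999, 0.052, 0.001], [0.052, -0.999, 0.001], [0.001, -0.001, -1.0]]
wrist_force: [1.0, 0.6, -0.9]
gripper_width: 0.225
gripper_force: 30.0
```

```bash
cat >> plan.py <<'E'
def pc():
    p,a,R,s=cur(); d=(p[:2]-PL)*1000;c,q=np.cos(PY),np.sin(PY)
    print('plate xy',round(c*d[0]+q*d[1],1),round(-q*d[0]+c*d[1],1),'z',round(p[2]*1000,1),'a',round(a,2),'F',np.round(s['wrist_force'],1),'w',round(s['gripper_width']*87,1))
E
python3 -c "from plan import *;pc()"
```

```text
plate xy -40.0 -53.2 z 135.5 a 2.99 F [ 1.   0.6 -0.9] w 19.6
```

Request:
{"op": "arm_command", "data": {
  "motion": [
    [10,1.5,-2,4,0,0,0],
    [10,0,0,4,0,0,0],
    [10,0,0,3,0,0,0],
    [10,0,0,3,0,0,0],
    [10,0,0,0,0,0,0]
  ]
}}

```text
time_s: 17.6
tcp_pos: [0.5842, 0.0094, 0.1207]
ee_rot: [[0.999, 0.054, -0.001], [0.054, -0.999, -0.0], [-0.001, 0.0, -1.0]]
wrist_force: [0.3, 0.5, -1.0]
gripper_width: 0.227
gripper_force: 30.0
```

```bash
python3 -c "from plan import *;pc()"
```

```text
plate xy -39.2 -50.3 z 120.7 a 3.1 F [ 0.3  0.5 -1. ] w 19.7
```

In the slot with no side load. I'll go deeper and push.

Request:
{"op": "arm_command", "data": {
  "motion": [
    [10,0,0,4,0,0,0],
    [10,0,0,4,0,0,0],
    [10,0,0,3,0,0,0],
    [10,0,0,0,0,0,0],
    [10,0,-10,0,0,0,0],
    [10,0,-10,0,0,0,0],
    [10,0,-10,0,0,0,0],
    [10,0,-10,0,0,0,0]
  ]
}}

```text
time_s: 18.4
tcp_pos: [0.5825, 0.0502, 0.1107]
ee_rot: [[0.999, 0.054, 0.0], [0.054, -0.999, 0.0], [0.0, -0.0, -1.0]]
wrist_force: [0.3, -0.4, -1.4]
gripper_width: 0.23
gripper_force: 30.0
```

```bash
python3 -c "from plan import *;pc()"
```

```text
plate xy -38.7 -9.5 z 110.7 a 3.11 F [ 0.3 -0.4 -1.4] w 20.0
```

Request:
{"op": "arm_command", "data": {
  "motion": [
    [10,0,-10,0,0,0,0],
    [10,0,-10,0,0,0,0],
    [10,0,-10,0,0,0,0],
    [10,0,-10,0,0,0,0],
    [10,0,-10,0,0,0,0],
    [10,0,-10,0,0,0,0]
  ]
}}

```text
time_s: 19.0
tcp_pos: [0.5792, 0.1098, 0.1106]
ee_rot: [[0.999, 0.054, -0.0], [0.054, -0.999, 0.0], [-0.0, -0.0, -1.0]]
wrist_force: [-1.4, -0.7, -0.1]
gripper_width: 0.228
gripper_force: 30.0
```

Request:
{"op": "arm_command", "data": {
  "motion": [
    [10,0,-10,0,0,0,0],
    [10,0,-10,0,0,0,0],
    [10,0,-10,0,0,0,0],
    [10,0,-10,0,0,0,0],
    [10,0,-5,0,0,0,0],
    [10,0,0,0,0,0,0]
  ]
}}

```text
time_s: 19.6
tcp_pos: [0.5768, 0.1547, 0.1105]
ee_rot: [[0.999, 0.055, 0.0], [0.055, -0.999, 0.0], [0.0, -0.0, -1.0]]
wrist_force: [1.4, 0.3, -0.4]
gripper_width: 0.226
gripper_force: 30.0
```

```bash
python3 -c "from plan import *;pc()"
```

```text
plate xy -38.7 95.1 z 110.5 a 3.13 F [ 1.4  0.3 -0.4] w 19.6
```

Request:
{"op": "arm_command", "data": {
  "motion": [
    [10,0,0,-25,0,0,0],
    [10,15,29,-5,0,0,0],
    [10,15,29,0,0,0,0],
    [10,15,29,0,0,0,0],
    [10,15,29,0,0,0,0],
    [10,16,29,0,0,0,0],
    [10,0,0,5,0,0,0],
    [10,0,0,0,0,0,0]
  ]
}}

```text
time_s: 20.4
tcp_pos: [0.6598, 0.012, 0.1342]
ee_rot: [[0.999, 0.051, -0.003], [0.051, -0.999, -0.0], [-0.003, -0.0, -1.0]]
wrist_force: [-0.5, -0.6, -0.8]
gripper_width: 0.229
gripper_force: 30.0
```

```bash
python3 -c "from plan import *;pc()"
```

```text
plate xy 36.4 -51.9 z 134.2 a 2.94 F [-0.5 -0.6 -0.8] w 19.9
```

Request:
{"op": "arm_command", "data": {
  "motion": [
    [10,0.7,0,4,0,0,0],
    [10,0,0,4,0,0,0],
    [10,0,0,3,0,0,0],
    [10,0,0,3,0,0,0],
    [10,0,0,0,0,0,0]
  ]
}}

```text
time_s: 20.9
tcp_pos: [0.6608, 0.0136, 0.121]
ee_rot: [[0.999, 0.054, -0.001], [0.054, -0.999, -0.0], [-0.001, 0.0, -1.0]]
wrist_force: [-1.0, -0.8, -0.8]
gripper_width: 0.228
gripper_force: 30.0
```

```bash
python3 -c "from plan import *;pc()"
```

```text
plate xy 37.5 -50.3 z 121.0 a 3.11 F [-1.  -0.8 -0.8] w 19.9
```

Request:
{"op": "arm_command", "data": {
  "motion": [
    [10,0,0,4,0,0,0],
    [10,0,0,4,0,0,0],
    [10,0,0,2,0,0,0],
    [10,0,0,0,0,0,0],
    [10,0,-10,0,0,0,0],
    [10,0,-10,0,0,0,0],
    [10,0,-10,0,0,0,0],
    [10,0,-10,0,0,0,0]
  ]
}}

```text
time_s: 21.7
tcp_pos: [0.6587, 0.0543, 0.1116]
ee_rot: [[0.999, 0.054, -0.001], [0.054, -0.999, -0.0], [-0.001, 0.0, -1.0]]
wrist_force: [-0.7, -1.1, -0.6]
gripper_width: 0.226
gripper_force: 30.0
```

Request:
{"op": "arm_command", "data": {
  "motion": [
    [10,0,-10,0,0,0,0],
    [10,0,-10,0,0,0,0],
    [10,0,-10,0,0,0,0],
    [10,0,-10,0,0,0,0],
    [10,0,-10,0,0,0,0],
    [10,0,-10,0,0,0,0]
  ]
}}

```text
time_s: 22.3
tcp_pos: [0.6553, 0.1136, 0.1113]
ee_rot: [[0.999, 0.054, -0.001], [0.054, -0.999, -0.001], [-0.001, 0.0, -1.0]]
wrist_force: [-1.9, -2.4, -0.7]
gripper_width: 0.225
gripper_force: 30.0
```

Request:
{"op": "arm_command", "data": {
  "motion": [
    [10,0,-10,0,0,0,0],
    [10,0,-10,0,0,0,0],
    [10,0,-10,0,0,0,0],
    [10,0,-10,0,0,0,0],
    [10,0,-5,0,0,0,0],
    [10,0,0,0,0,0,0],
    [10,0,0,-30,0,0,0],
    [10,0,0,-40,0,0,0]
  ]
}}

```text
time_s: 23.1
tcp_pos: [0.6524, 0.1576, 0.1798]
ee_rot: [[0.999, 0.053, -0.005], [0.053, -0.999, -0.002], [-0.005, 0.002, -1.0]]
wrist_force: [0.8, 0.4, -0.8]
gripper_width: 0.228
gripper_force: 30.0
```

Request:
{"op": "arm_command", "data": {
  "motion": [
    [10,0,0,-25,0,0,0],
    [10,0,-35,0,0,0,0.0665],
    [10,0,-35,0,0,0,0.0665],
    [10,0,-35,0,0,0,0],
    [10,0,-35,0,0,0,0],
    [10,0,0,0,0,0,0]
  ]
}}

```text
time_s: 23.7
tcp_pos: [0.6578, 0.302, 0.2059]
ee_rot: [[0.997, -0.075, 0.001], [-0.075, -0.997, 0.002], [0.001, -0.002, -1.0]]
wrist_force: [-1.2, 0.1, -1.4]
gripper_width: 0.227
gripper_force: 30.0
```

Run:
```python
from plan import *
pc(); p,a,_,_=cur(); print(p,to([.5807,.3814,p[2]],-4.55))
I=[cv2.resize(capture(c)[b[0]:b[1],b[2]:b[3]],None,fx=4,fy=4,interpolation=cv2.INTER_CUBIC) for c,b in(('top',(150,230,240,340)),('side',(150,230,190,290)))]
cv2.imwrite('pics/cleared.png',np.hstack(I)[:,:,::-1])
```

```text
plate xy 50.1 237.9 z 205.9 a -4.32 F [-1.2  0.1 -1.4] w 19.7
[0.65775577 0.3020221  0.20588473] (array([-82.8, -73.3,  -0. ]), 0.2)
```

View pics/cleared.png

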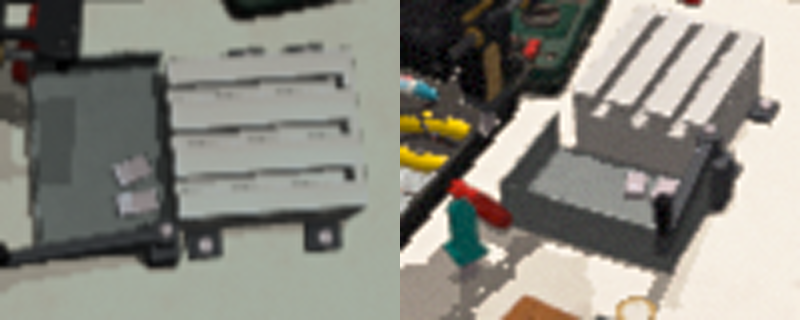

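Both offcuts lie in the catch tray, at top-crop (130,170) and (135,203), and all three slots are empty. Next I'll put the scraper back in its socket.

Request:
{"op": "arm_command", "data": {
  "motion": [
    [10,-20,-18,0,0,0,0.004],
    [10,-21,-18,0,0,0,0],
    [10,-21,-18,10,0,0,0],
    [10,-21,-19,30,0,0,0],
    [10,0,0,30,0,0,0],
    [10,0,0,25,0,0,0],
    [10,0,0,5,0,0,0],
    [10,0,0,0,0,0,0]
  ]
}}

```text
time_s: 24.6
tcp_pos: [0.5812, 0.3761, 0.1063]
ee_rot: [[0.996, -0.084, -0.001], [-0.084, -0.996, -0.001], [-0.0, 0.001, -1.0]]
wrist_force: [1.0, 0.5, -1.4]
gripper_width: 0.229
gripper_force: 30.0
```

Run:
```python
from plan import *
pc(); p,a,_,_=cur(); print(p,to([.5807,.3814,.0564],-4.55))
```

```text
plate xy -22.4 315.9 z 106.3 a -4.84 F [ 1.   0.5 -1.4] w 19.9
[0.58122165 0.37607887 0.10627797] (array([-1. , -5.3, 49.9]), -0.3)
```

Request:
{"op": "arm_command", "data": {
  "motion": [
    [10,-0.5,-5,0,0,0,-0.004],
    [10,0,0,0,0,0,0],
    [10,0,0,8,0,0,0],
    [10,0,0,6,0,0,0],
    [10,0,0,0,0,0,0]
  ]
}}

```text
time_s: 25.1
tcp_pos: [0.5799, 0.3817, 0.0911]
ee_rot: [[0.997, -0.08, -0.002], [-0.08, -0.997, -0.002], [-0.002, 0.002, -1.0]]
wrist_force: [0.3, -0.3, -1.4]
gripper_width: 0.229
gripper_force: 30.0
```

Run:
```python
from plan import *
pc(); p,a,_,_=cur(); print(p,to([.5807,.3814,.0564],-4.55))
```

```text
plate xy -23.3 321.6 z 91.1 a -4.56 F [ 0.3 -0.3 -1.4] w 19.9
[0.57994338 0.38168373 0.09106516] (array([ 0.8,  0.2, 34.7]), -0.0)
```

Request:
{"op": "arm_command", "data": {
  "motion": [
    [10,0.7,0,5,0,0,0],
    [10,0,0,7,0,0,0],
    [10,0,0,7,0,0,0],
    [10,0,0,7,0,0,0],
    [10,0,0,6,0,0,0],
    [10,0,0,0,0,0,0]
  ]
}}

```text
time_s: 25.7
tcp_pos: [0.5808, 0.3817, 0.059]
ee_rot: [[0.997, -0.079, -0.002], [-0.079, -0.997, -0.002], [-0.002, 0.002, -1.0]]
wrist_force: [-0.9, -0.1, -1.4]
gripper_width: 0.228
gripper_force: 30.0
```

Run:
```python
from plan import *
pc(); p,a,_,_=cur(); print(p,to([.5807,.3814,.0564],-4.55))
```

```text
plate xy -22.5 321.6 z 59.0 a -4.56 F [-0.9 -0.1 -1.4] w 19.8
[0.58078057 0.38172292 0.05900687] (array([-0.1,  0.3,  2.6]), -0.0)
```

Request:
{"op": "arm_command", "data": {
  "motion": [
    [10,0,0,2.6,0,0,0],
    [10,0,0,0,0,0,0],
    [40,0,0,0,0,0,0],
    [40,0,0,0,0,0,0],
    [40,0,0,-20,0,0,0],
    [40,0,0,-40,0,0,0],
    [40,0,0,-45,0,0,0],
    [40,0,0,-45,0,0,-0.138]
  ]
}}

```text
time_s: 26.5
tcp_pos: [0.5814, 0.3821, 0.21]
ee_rot: [[0.998, 0.062, 0.0], [0.062, -0.998, 0.0], [0.0, -0.0, -1.0]]
wrist_force: [0.5, 1.9, -0.7]
gripper_width: 0.46
gripper_force: 0.0
```

Request:
{"op": "arm_command", "data": {
  "motion": [
    [30,0,0,0,0,0,-0.138],
    [30,0,0,0,0,0,-0.138],
    [30,0,0,0,0,0,-0.138],
    [30,0,0,0,0,0,-0.138],
    [30,0,0,0,0,0,-0.138],
    [30,0,0,0,0,0,-0.138],
    [30,0,0,0,0,0,-0.138],
    [30,0,0,0,0,0,-0.138]
  ]
}}

```text
time_s: 27.3
tcp_pos: [0.5815, 0.3823, 0.2086]
ee_rot: [[0.392, 0.92, 0.001], [0.92, -0.392, 0.001], [0.001, 0.0, -1.0]]
wrist_force: [0.6, -0.1, -0.3]
gripper_width: 0.345
gripper_force: 0.0
```

Request:
{"op": "arm_command", "data": {
  "motion": [
    [30,0,0,0,0,0,-0.138],
    [30,0,0,0,0,0,-0.138],
    [30,0,0,0,0,0,-0.138],
    [30,0,0,0,0,0,-0.138],
    [30,0,0,0,0,0,0]
  ]
}}

```text
time_s: 27.8
tcp_pos: [0.5815, 0.3823, 0.2085]
ee_rot: [[-0.143, 0.99, 0.001], [0.99, 0.143, 0.001], [0.0, 0.001, -1.0]]
wrist_force: [0.0, -0.3, -0.3]
gripper_width: 0.347
gripper_force: 0.0
```

Run:
```python
from plan import *
pc(); p,a,_,_=cur(); print(p,to([.5157,.2769,p[2]],98))
```

```text
plate xy -21.8 322.2 z 208.5 a 98.23 F [ 0.  -0.3 -0.3] w 30.2
[0.58148442 0.38231096 0.20853052] (array([-94.9, -80.2,  -0. ]), 0.2)
```

Request:
{"op": "arm_command", "data": {
  "motion": [
    [30,-24,-20,0,0,0,0],
    [30,-24,-20,0,0,0,0],
    [30,-24,-20,0,0,0,0],
    [30,-23,-20,0,0,0,0],
    [30,0,0,20,0,0,0],
    [30,0,0,30,0,0,0],
    [30,0,0,20,0,0,0],
    [30,0,0,0,0,0,0]
  ]
}}

```text
time_s: 28.6
tcp_pos: [0.5143, 0.2755, 0.1354]
ee_rot: [[-0.14, 0.99, -0.005], [0.99, 0.14, -0.004], [-0.003, -0.005, -1.0]]
wrist_force: [-0.0, -0.4, -0.8]
gripper_width: 0.345
gripper_force: 0.0
```

Run:
```python
from plan import *
pc(); p,a,_,_=cur(); print(p,to([.5157,.2769,.0955],98))
```

```text
plate xy -94.7 219.1 z 135.4 a 98.06 F [-0.  -0.4 -0.8] w 30.0
[0.51425578 0.27545352 0.13537744] (array([ 1.2,  1.6, 39.9]), 0.1)
```

Request:
{"op": "arm_command", "data": {
  "motion": [
    [30,0.5,1,15,0,0,0],
    [30,0,0,14,0,0,0],
    [30,0,0,10,0,0,0],
    [20,0,0,0,0,0,0],
    [20,0,0,0,0,0,0],
    [20,-0.5,11.5,0,0,0,0.0873],
    [20,-0.5,11.5,0,0,0,0.0873],
    [20,-0.5,11.5,0,0,0,0.0873]
  ]
}}

```text
time_s: 29.4
tcp_pos: [0.5518, 0.2784, 0.1001]
ee_rot: [[0.121, 0.993, 0.001], [0.993, -0.121, 0.001], [0.001, 0.001, -1.0]]
wrist_force: [-1.0, 0.5, -0.0]
gripper_width: 0.23
gripper_force: 0.5
```

Request:
{"op": "arm_command", "data": {
  "motion": [
    [20,-0.5,11.5,0,0,0,0.0873],
    [20,-0.5,11.5,0,0,0,0.0873],
    [20,-0.5,11.5,0,0,0,0.0873],
    [20,-0.5,11.5,0,0,0,0.0873],
    [20,-0.5,11.5,0,0,0,0.0873],
    [20,-0.5,11.5,0,0,0,0.0873],
    [20,-0.5,11.5,0,0,0,0.0873],
    [20,0,0,0,0,0,0]
  ]
}}

```text
time_s: 30.2
tcp_pos: [0.625, 0.245, 0.1001]
ee_rot: [[0.667, 0.745, 0.002], [0.745, -0.667, 0.001], [0.002, 0.001, -1.0]]
wrist_force: [0.1, 0.3, 0.3]
gripper_width: 0.226
gripper_force: 0.0
```

Request:
{"op": "arm_command", "data": {
  "motion": [
    [20,-0.5,11.5,0,0,0,0.0873],
    [20,-0.5,11.5,0,0,0,0.0873],
    [20,-0.5,11.5,0,0,0,0.0873],
    [20,-0.5,11.5,0,0,0,0.0873],
    [20,-0.5,11.5,0,0,0,0.0873],
    [20,-0.5,11.5,0,0,0,0.0873],
    [20,-0.5,11.5,0,0,0,0.0873],
    [20,0,0,0,0,0,0]
  ]
}}

```text
time_s: 31.0
tcp_pos: [0.6644, 0.1765, 0.0998]
ee_rot: [[0.973, 0.229, 0.001], [0.229, -0.973, 0.0], [0.001, -0.0, -1.0]]
wrist_force: [-0.9, 1.2, -0.2]
gripper_width: 0.231
gripper_force: 0.0
```

Run:
```python
from plan import *
pc(); p,a,_,_=cur(); v=p[:2]-np.array([.53578,.14678]); print(p,np.hypot(*v),np.degrees(np.arctan2(v[1],v[0])))
```

```text
plate xy 49.9 112.1 z 99.8 a 13.24 F [-0.9  1.2 -0.2] w 20.1
[0.66439099 0.17646278 0.09981788] 0.13199186786359618 12.996023338162605
```

Now the last 10°, then I'll press past it until the stop is felt.

Request:
{"op": "arm_command", "data": {
  "motion": [
    [20,-0.5,11.5,0,0,0,0.0873],
    [20,-0.5,11.5,0,0,0,0.0873],
    [20,0,2,0,0,0,0],
    [20,0,0,0,0,0,0]
  ]
}}

```text
time_s: 31.4
tcp_pos: [0.6673, 0.1526, 0.0993]
ee_rot: [[0.998, 0.059, 0.0], [0.059, -0.998, -0.0], [0.0, 0.0, -1.0]]
wrist_force: [-0.2, -0.1, 0.1]
gripper_width: 0.229
gripper_force: 0.0
```

Request:
{"op": "arm_command", "data": {
  "motion": [
    [20,0,2,0,0,0,0],
    [20,0,0,0,0,0,0]
  ]
}}

```text
time_s: 31.6
tcp_pos: [0.6675, 0.1508, 0.0991]
ee_rot: [[0.998, 0.058, -0.0], [0.058, -0.998, 0.0], [-0.0, -0.0, -1.0]]
wrist_force: [0.5, 0.2, 0.8]
gripper_width: 0.229
gripper_force: 0.3
```

Request:
{"op": "arm_command", "data": {
  "motion": [
    [20,0,1.5,0,0,0,0],
    [20,0,0,0,0,0,0]
  ]
}}

```text
time_s: 31.8
tcp_pos: [0.6677, 0.149, 0.099]
ee_rot: [[0.998, 0.057, 0.0], [0.057, -0.998, 0.0], [0.0, -0.0, -1.0]]
wrist_force: [0.3, 0.4, 0.8]
gripper_width: 0.228
gripper_force: 0.4
```

Request:
{"op": "arm_command", "data": {
  "motion": [
    [20,0,1.5,0,0,0,0],
    [20,0,0,0,0,0,0]
  ]
}}

```text
time_s: 32.0
tcp_pos: [0.6679, 0.1473, 0.099]
ee_rot: [[0.998, 0.056, 0.0], [0.056, -0.998, 0.0], [0.0, -0.0, -1.0]]
wrist_force: [-0.7, 0.5, 0.1]
gripper_width: 0.232
gripper_force: 0.5
```

Request:
{"op": "arm_command", "data": {
  "motion": [
    [20,0,1,0,0,0,0],
    [20,0,0,0,0,0,0]
  ]
}}

```text
time_s: 32.2
tcp_pos: [0.6679, 0.1472, 0.099]
ee_rot: [[0.998, 0.056, 0.001], [0.056, -0.998, 0.001], [0.001, -0.001, -1.0]]
wrist_force: [-0.4, 4.8, -0.4]
gripper_width: 0.235
gripper_force: 2.1
```

Request:
{"op": "arm_command", "data": {
  "motion": [
    [20,0,1,0,0,0,0],
    [20,0,0,0,0,0,0]
  ]
}}

```text
time_s: 32.4
tcp_pos: [0.668, 0.147, 0.099]
ee_rot: [[0.998, 0.056, 0.001], [0.056, -0.998, 0.002], [0.001, -0.002, -1.0]]
wrist_force: [-1.1, 5.9, 1.5]
gripper_width: 0.232
gripper_force: 3.4
```

Request:
{"op": "arm_command", "data": {
  "motion": [
    [20,0,-3,0,0,0,0],
    [28,0,0,0,0,0,0],
    [28,0,0,-30,0,0,0],
    [28,0,0,-40,0,0,0],
    [0,-17,40,0,0,0,0],
    [0,-18,44,0,0,0,0],
    [0,0,0,25,0,0,0],
    [0,0,0,25,0,0,0]
  ]
}}

```text
time_s: 33.2
tcp_pos: [0.6374, 0.0602, 0.1197]
ee_rot: [[0.999, 0.053, 0.002], [0.053, -0.999, -0.0], [0.002, 0.0, -1.0]]
wrist_force: [0.4, -0.3, -0.6]
gripper_width: 0.055
gripper_force: 0.0
```

Run:
```python
from plan import *
pc()
for c in('top','side'):
    capture(c)
    for n in('collar_hole','bar_grip','head_top','collar','keeper_knob'):
        print(c,n,[(round(d['p'],2),np.round(d['location'],1)) for d in find_in(n,c)])
a=capture('top');b=capture('side')
z=lambda im,r0,r1,c0,c1,s:cv2.resize(im[r0:r1,c0:c1],None,fx=s,fy=s,interpolation=cv2.INTER_CUBIC)
t=np.zeros((600,800,3),np.uint8)
u=z(a,165,255,340,420,5);t[:450,:400]=u; u=z(b,120,160,260,310,8);t[:320,400:800]=u
cv2.imwrite('pics/jack.png',t[:,:,::-1])
```

```text
plate xy 16.7 -2.5 z 119.7 a 3.06 F [ 0.4 -0.3 -0.6] w 4.8
top collar_hole [(0.61, array([187.7, 390.1]))]
top bar_grip [(0.67, array([188.4, 385.9])), (0.65, array([238.3, 380.6]))]
top head_top [(0.46, array([185.1, 395.6]))]
top collar [(0.64, array([187.6, 388.4]))]
top keeper_knob [(0.61, array([194.8, 312.2])), (0.2, array([224.9, 202.3]))]
side collar_hole [(0.5, array([134.5, 286.8])), (0.39, array([131.8, 288.7]))]
side bar_grip []
side head_top [(0.42, array([132.8, 286.9]))]
side collar [(0.71, array([140.9, 289.6]))]
side keeper_knob [(0.68, array([180.2, 247.8]))]
```

View pics/jack.png

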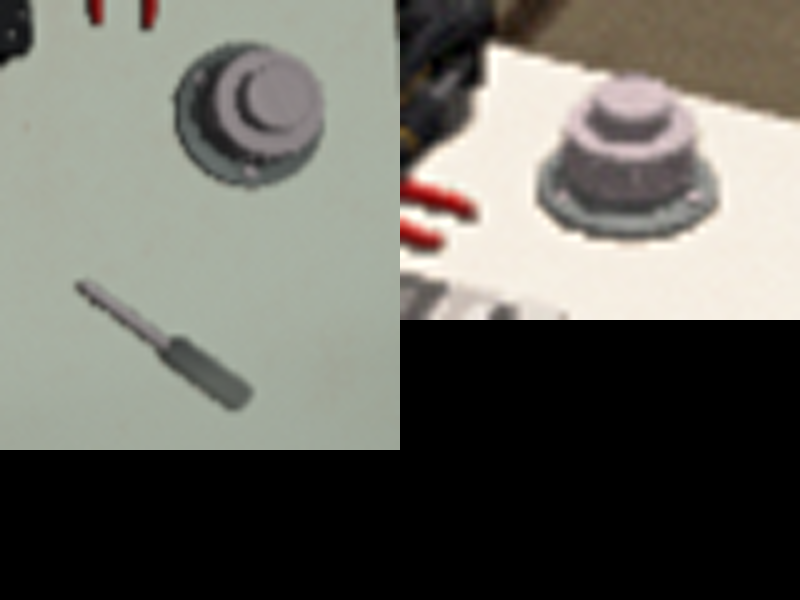

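The crop shows the jack with foot, collar and head at top (112,270) and the bar lying at (165,345), its tip to the left. The holes aren't readable by eye, so I'll unwrap the rim numerically. Meanwhile I'll touch the plate to get a height reference.

Request:
{"op": "arm_command", "data": {
  "motion": [
    [0,0,0,20,0,0,0],
    [0,0,0,10,0,0,0],
    [0,0,0,3,0,0,0],
    [0,0,0,1,0,0,0],
    [0,0,0,0,0,0,0]
  ]
}}

```text
time_s: 34.4
tcp_pos: [0.6378, 0.0626, 0.0853]
ee_rot: [[0.998, 0.056, 0.001], [0.056, -0.998, -0.0], [0.001, 0.0, -1.0]]
wrist_force: [1.0, 0.2, 0.6]
gripper_width: 0.011
gripper_force: 0.0
```

Run:
```python
from fit import *
np.set_printoptions(precision=4,suppress=True,linewidth=200)
I={c:cv2.cvtColor(np.mean([capture(c).astype(np.float32) for _ in range(4)],0).astype(np.float32),cv2.COLOR_RGB2GRAY) for c in('top','side')}
for cx,cy in((.6143,-.2325),(.6128,-.2345)):
 for c in I:
  an=np.arange(30,200,6); v=[]
  for z in(.023,.030,.037):
    X=np.c_[cx+.036*np.cos(np.radians(an)),cy+.036*np.sin(np.radians(an)),np.full(len(an),z)]
    q=projN(c,X).astype(np.float32); v.append(cv2.remap(I[c],q[:,:1],q[:,1:],cv2.INTER_LINEAR)[:,0])
  print(c,cx); print(np.c_[an,np.round(np.array(v).T)].astype(int).T)
# bar axis from top: PCA of the bar pixels
p=atz('top',165+285/5-.5,340+78/5-.5,.0045+.0045);q=atz('top',165+375/5-.5,340+208/5-.5,.018);e=atz('top',165+345/5-.5,340+168/5-.5,.009);print('tip',p,'handle mid',q,'neck',e)
```

```text
top 0.6143
[[ 30  36  42  48  54  60  66  72  78  84  90  96 102 108 114 120 126 132 138 144 150 156 162 168 174 180 186 192 198]
 [ 98  83  71  60  51  39  40  38  39  39  41  41  40  39  36  32  32  33  35  36  42  53  58  56  43  58  66  68  78]
 [106  95  84  77  68  61  54  48  54  52  49  46  44  49  43  39  35  34  39  44  45  56  66  47  58  72  69  76  79]
 [107 103  96  93  88  83  79  76  75  74  71  68  63  68  71  60  54  55  61  62  60  71  67  61  81  72  74  81  86]]
side 0.6143
[[ 30  36  42  48  54  60  66  72  78  84  90  96 102 108 114 120 126 132 138 144 150 156 162 168 174 180 186 192 198]
 [133 117 100  83  82  82  81  84  84  83  86  90  86  86  83  86  89  89  89  90  93  90  88  91  88  90  96 103 110]
 [184 153 124 100  89  84  83  82  84  84  82  82  83  85  86  98  95  88  87  88  87  85  83  83  86  98 111 127 142]
 [212 200 169 130 100  84  86  86  89  94  90  86  90  94  95 104 100  97  95  91  90  93  94 101 115 133 149 163 181]]
top 0.6128
[[ 30  36  42  48  54  60  66  72  78  84  90  96 102 108 114 120 126 132 138 144 150 156 162 168 174 180 186 19
[... 251 characters left out ...]
127 128 125 120 124 115 109 104 101  97  86  87  91  80  69  66  62  62  61  62  70  54  66  70  69  79  81  81]]
side 0.6128
[[ 30  36  42  48  54  60  66  72  78  84  90  96 102 108 114 120 126 132 138 144 150 156 162 168 174 180 186 192 198]
 [111  97  88  84  84  83  83  85  85  83  88  87  86  84  83  89  89  89  89  92  92  88  93  93  92  98 109 125 140]
 [150 118 104  92  84  83  81  84  85  84  81  82  84  86  92 100  89  87  87  87  86  83  84  86  99 112 139 163 181]
 [187 171 150 118  88  94  94  91  97 100  89  91  95  97 101 104  99  97  93  90  91  92  92 107 128 146 174 191 203]]
tip [ 0.4994 -0.1072  0.009 ] handle mid [ 0.4385 -0.186   0.018 ] neck [ 0.459  -0.1641  0.009 ]
```

Request:
{"op": "arm_command", "data": {
  "motion": [
    [0,0,0,1.5,0,0,0],
    [0,0,0,0,0,0,0]
  ]
}}

```text
time_s: 35.0
tcp_pos: [0.6376, 0.0625, 0.0835]
ee_rot: [[0.998, 0.056, 0.0], [0.056, -0.998, 0.0], [0.0, -0.0, -1.0]]
wrist_force: [0.1, 0.8, 0.7]
gripper_width: 0.004
gripper_force: 0.1
```

Request:
{"op": "arm_command", "data": {
  "motion": [
    [0,0,0,1,0,0,0],
    [0,0,0,0,0,0,0]
  ]
}}

```text
time_s: 35.2
tcp_pos: [0.6377, 0.0625, 0.0835]
ee_rot: [[0.998, 0.056, 0.001], [0.056, -0.998, -0.0], [0.001, 0.0, -1.0]]
wrist_force: [-2.0, 0.5, 5.2]
gripper_width: 0.006
gripper_force: 2.5
```

Request:
{"op": "arm_command", "data": {
  "motion": [
    [0,0,0,1,0,0,0],
    [0,0,0,0,0,0,0]
  ]
}}

```text
time_s: 35.4
tcp_pos: [0.6377, 0.0625, 0.0834]
ee_rot: [[0.998, 0.057, 0.001], [0.057, -0.998, -0.0], [0.001, 0.0, -1.0]]
wrist_force: [-4.1, 0.8, 8.4]
gripper_width: 0.002
gripper_force: 4.4
```

Run:
```python
from fit import *
pc=sense(); print(pc['tcp_pos'],pc['wrist_force'])
I={c:cv2.cvtColor(np.mean([capture(c).astype(np.float32) for _ in range(4)],0).astype(np.float32),cv2.COLOR_RGB2GRAY) for c in('top','side')}
A=np.arange(0,60,4)
for c,lo,hi in(('side',60,165),('top',80,230)):
  for cx,cy in((.6143,-.2325),(.6130,-.2345),(.612,-.232)):
    an=np.arange(lo,hi,2.); zs=np.arange(.020,.041,.002)
    X=np.array([[cx+.036*np.cos(np.radians(t)),cy+.036*np.sin(np.radians(t)),z] for z in zs for t in an])
    q=projN(c,X).astype(np.float32); V=cv2.remap(I[c],q[:,:1],q[:,1:],cv2.INTER_LINEAR).reshape(len(zs),-1)
    b=V-cv2.GaussianBlur(V,(0,0),12,sigmaY=.01); m=b[3:8].mean(0)-0.5*(b[:2].mean(0)+b[-2:].mean(0))
    print(c,cx,[round(float(np.mean(m[np.abs((an-f+30)%60-30)<10])-np.mean(m[np.abs((an-f+30)%60-30)>18])),1) for f in A])
```

```text
[0.63765    0.0625183  0.08342896] [-4.10297822  0.76355228  8.40494533]
side 0.6143 [4.8, 5.4, 5.2, 4.0, 2.9, 1.0, -2.0, -3.8, -4.5, -5.1, -5.2, -4.0, -2.7, 0.2, 3.7]
side 0.613 [3.6, 3.9, 3.5, 2.8, 2.0, 0.3, -1.6, -2.8, -3.4, -4.2, -3.7, -3.0, -1.7, 1.3, 3.4]
side 0.612 [2.4, 2.9, 2.6, 2.2, 1.7, 0.4, -1.1, -1.9, -2.4, -3.0, -2.7, -2.2, -1.6, 0.6, 2.1]
top 0.6143 [0.1, -0.1, -0.8, -0.9, -0.3, -0.8, 0.0, 0.9, 0.3, 0.5, 0.9, 0.2, 0.2, 0.1, -0.5]
top 0.613 [-2.6, -2.1, -0.9, 1.1, 1.8, 3.1, 4.2, 3.3, 2.3, 1.6, -0.6, -1.6, -2.8, -3.9, -3.0]
top 0.612 [-1.0, 0.1, 0.7, 1.6, 2.1, 2.0, 2.4, 2.3, 1.2, -0.1, -0.9, -2.1, -2.6, -3.1, -2.7]
```

Request:
{"op": "arm_command", "data": {
  "motion": [
    [0,0,0,-30,0,0,0],
    [0,-1,37,-10,0,0,0],
    [0,-1,37,0,0,0,0],
    [0,-1,37,0,0,0,0],
    [0,-1,37,0,0,0,0],
    [0,-1,37,0,0,0,0],
    [0,-1,37,0,0,0,0],
    [0,-1,37,0,0,0,0]
  ]
}}

```text
time_s: 36.6
tcp_pos: [0.6448, -0.198, 0.1212]
ee_rot: [[0.998, 0.056, -0.0], [0.056, -0.998, 0.0], [-0.0, -0.0, -1.0]]
wrist_force: [1.0, 1.1, -0.6]
gripper_width: 0.006
gripper_force: 0.0
```

Request:
{"op": "arm_command", "data": {
  "motion": [
    [0,-1,37,0,0,0,0],
    [0,0,0,10,0,0,0],
    [0,0,0,10,0,0,0],
    [0,0,0,0,0,0,0]
  ]
}}

```text
time_s: 37.0
tcp_pos: [0.6445, -0.2324, 0.0988]
ee_rot: [[0.998, 0.056, -0.005], [0.056, -0.998, 0.001], [-0.005, -0.002, -1.0]]
wrist_force: [-0.1, 0.0, -0.2]
gripper_width: -0.003
gripper_force: 0.0
```

Run:
```python
from plan import *
p,a,R,s=cur();print(p,a,s['wrist_force'],to([.6143,-.2325,p[2]],a))
```

```text
[ 0.64455    -0.23244168  0.09882094] 3.2141938798714116 [-0.1297692   0.0439925  -0.20156505] (array([-30.2,  -1.6,  -0. ]), 0.0)
```

Request:
{"op": "arm_command", "data": {
  "motion": [
    [0,-15,-1,0,0,0,0],
    [0,-15,-1,0,0,0,0],
    [0,0,0,10,0,0,0],
    [0,0,0,8,0,0,0],
    [0,0,0,2,0,0,0],
    [0,0,0,0,0,0,0]
  ]
}}

```text
time_s: 37.6
tcp_pos: [0.6162, -0.2327, 0.0804]
ee_rot: [[0.998, 0.057, -0.001], [0.057, -0.998, 0.0], [-0.001, -0.0, -1.0]]
wrist_force: [0.7, -1.2, -0.8]
gripper_width: 0.006
gripper_force: 0.0
```

Request:
{"op": "arm_command", "data": {
  "motion": [
    [0,0,0,2,0,0,0],
    [0,0,0,2,0,0,0],
    [0,0,0,0,0,0,0]
  ]
}}

```text
time_s: 37.9
tcp_pos: [0.616, -0.2332, 0.0772]
ee_rot: [[0.998, 0.056, -0.0], [0.056, -0.998, 0.0], [-0.0, -0.0, -1.0]]
wrist_force: [-0.1, 0.4, -0.5]
gripper_width: 0.006
gripper_force: 0.0
```

Request:
{"op": "arm_command", "data": {
  "motion": [
    [0,0,0,2,0,0,0],
    [0,0,0,0,0,0,0]
  ]
}}

```text
time_s: 38.1
tcp_pos: [0.6159, -0.2332, 0.0752]
ee_rot: [[0.998, 0.056, -0.0], [0.056, -0.998, 0.0], [-0.0, -0.0, -1.0]]
wrist_force: [0.7, -0.4, 0.4]
gripper_width: 0.008
gripper_force: 0.0
```

Request:
{"op": "arm_command", "data": {
  "motion": [
    [0,0,0,2,0,0,0],
    [0,0,0,0,0,0,0]
  ]
}}

```text
time_s: 38.3
tcp_pos: [0.6158, -0.2332, 0.0732]
ee_rot: [[0.998, 0.056, -0.0], [0.056, -0.998, 0.0], [-0.0, -0.0, -1.0]]
wrist_force: [0.4, -0.4, 0.2]
gripper_width: 0.002
gripper_force: 0.0
```

Tip at 65 mm, no contact yet.

Request:
{"op": "arm_command", "data": {
  "motion": [
    [0,0,0,2,0,0,0],
    [0,0,0,0,0,0,0]
  ]
}}

```text
time_s: 38.5
tcp_pos: [0.6158, -0.2331, 0.0711]
ee_rot: [[0.998, 0.056, -0.001], [0.056, -0.998, 0.0], [-0.001, -0.0, -1.0]]
wrist_force: [-0.3, 0.0, -0.5]
gripper_width: 0.007
gripper_force: 0.0
```

Request:
{"op": "arm_command", "data": {
  "motion": [
    [0,0,0,1.5,0,0,0],
    [0,0,0,0,0,0,0]
  ]
}}

```text
time_s: 38.7
tcp_pos: [0.6159, -0.2331, 0.0697]
ee_rot: [[0.998, 0.056, -0.0], [0.056, -0.998, 0.0], [-0.0, -0.0, -1.0]]
wrist_force: [0.3, 1.1, 0.1]
gripper_width: 0.006
gripper_force: 0.0
```

Request:
{"op": "arm_command", "data": {
  "motion": [
    [0,0,0,1.5,0,0,0],
    [0,0,0,0,0,0,0]
  ]
}}

```text
time_s: 38.9
tcp_pos: [0.6161, -0.2332, 0.0696]
ee_rot: [[0.998, 0.056, 0.0], [0.056, -0.998, -0.0], [0.0, 0.0, -1.0]]
wrist_force: [-2.1, 0.6, 4.8]
gripper_width: 0.002
gripper_force: 2.3
```

Request:
{"op": "arm_command", "data": {
  "motion": [
    [0,0,0,1,0,0,0],
    [0,0,0,0,0,0,0]
  ]
}}

```text
time_s: 39.1
tcp_pos: [0.6161, -0.2332, 0.0695]
ee_rot: [[0.998, 0.057, 0.0], [0.057, -0.998, -0.001], [0.0, 0.001, -1.0]]
wrist_force: [-3.6, 1.6, 8.9]
gripper_width: -0.001
gripper_force: 4.2
```

Contact came at 69.6 mm against the plate's 83.5 mm, so the head is 13.9 mm low, which is about 208° anticlockwise. I'll fetch the bar, re-measuring it first.

Request:
{"op": "arm_command", "data": {
  "motion": [
    [0,0,0,-30,0,0,0],
    [10,0,0,-40,0,0,0],
    [30,0,0,-30,0,0,0.14],
    [40,0,0,0,0,0,0.14],
    [40,0,0,0,0,0,0.14],
    [40,0,0,0,0,0,0.14],
    [40,0,0,0,0,0,0.14],
    [40,0,0,0,0,0,0.14]
  ]
}}

```text
time_s: 39.9
tcp_pos: [0.616, -0.2332, 0.1674]
ee_rot: [[0.704, -0.71, 0.0], [-0.71, -0.704, 0.0], [0.0, -0.0, -1.0]]
wrist_force: [0.1, -0.2, -0.8]
gripper_width: 0.442
gripper_force: 0.0
```

Request:
{"op": "arm_command", "data": {
  "motion": [
    [40,0,0,0,0,0,0.14],
    [40,0,0,0,0,0,0.14],
    [40,0,0,0,0,0,0.14],
    [40,0,0,0,0,0,0.14],
    [40,0,0,0,0,0,0.14],
    [40,0,0,0,0,0,0.14],
    [40,0,0,0,0,0,0.14],
    [40,0,0,0,0,0,0.14]
  ]
}}

```text
time_s: 40.7
tcp_pos: [0.616, -0.2331, 0.1674]
ee_rot: [[-0.333, -0.943, -0.0], [-0.943, 0.333, 0.0], [-0.0, 0.0, -1.0]]
wrist_force: [-0.9, -0.0, -0.9]
gripper_width: 0.461
gripper_force: 0.0
```

```bash
cat > bar.py <<'E'
from fit import *
from plan import cur,to
def barfit(g0=(.4405,-.1875,54.6),d=(.02,.02,12),z=0,cams=('top',)):
    G={c:gm(capture(c)) for c in cams}
    P=np.vstack([rect(-30,30,-9,9,18),seg((30,4,9),(98,4,9)),seg((30,-4,9),(98,-4,9))])/1000+[0,0,z]
    return fit(G,lambda v:place(P,v[0],v[1],np.radians(v[2])),g0,d)
E
python3 - <<'E'
from bar import *
p,a,R,s=cur(); print(p,a,s['joints'][5])
capture('top');print(find_in('bar_grip','top'))
v,sc=barfit(); print(v,sc); print(to([v[0],v[1],p[2]],v[2]-180))
im=capture('top'); 
P=np.vstack([rect(-30,30,-9,9,18),seg((30,0,9),(100,0,9))])/1000
big=cv2.resize(im[200:270,330:420],None,fx=6,fy=6,interpolation=cv2.INTER_CUBIC)
for x,y in projN('top',place(P,v[0],v[1],np.radians(v[2]))): cv2.circle(big,(int((x-330+.5)*6),int((y-200+.5)*6)),0,(0,255,0),-1)
cv2.imwrite('pics/bar.png',big[:,:,::-1])
E
```

```text
[ 0.61597802 -0.23314788  0.16735183] -109.42536985941972 -12.73045247957889
[{'location': [237.1, 374.8], 'p': 0.55}, {'location': [187.0, 279.5], 'p': 0.46}]
[ 0.43920418 -0.17745628 48.27468301] 112.10336303710938
(array([4.600e+00, 1.853e+02, 1.000e-01]), 22.8)
```

View pics/bar.png

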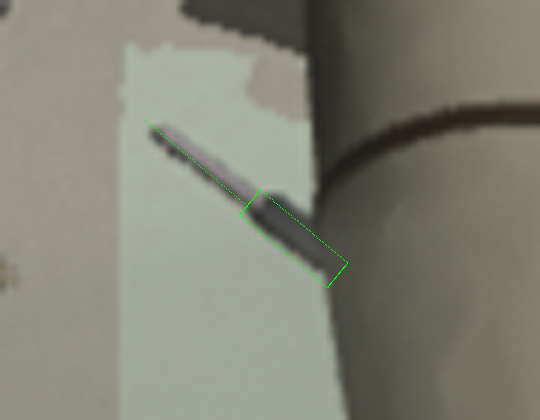

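The bar hasn't moved: its tip is at crop (155,130) and its neck at (262,200), same as before. The arm hides the handle end and a shadow pulls the fit, so I'll use the tip and neck estimate.

Run:
```python
from plan import *
p,a,_,_=cur()
e=atz('top',244.5,388.1,.012); t=atz('top',221.35,355.2,.009); n=atz('top',233.2,373.1,.009)
d=t-e; print(e,t,n,np.degrees(np.arctan2(d[1],d[0])),np.hypot(*d[:2]), e+d/np.hypot(*d[:2])*.03)
print(to([.440,-.1865,p[2]],-126.5,p,-126.5))
```

```text
[ 0.42237425 -0.20976627  0.012     ] [ 0.49985957 -0.1075244   0.009     ] [ 0.46001981 -0.16420051  0.009     ] 52.842865948243706 0.12828629975797828 [ 0.44049435 -0.18585681  0.01129844]
(array([ 67.2, 169.2,  -0. ]), 0.0)
```

Request:
{"op": "arm_command", "data": {
  "motion": [
    [40,0,0,0,0,0,0.1],
    [40,0,0,0,0,0,0.1],
    [40,0,0,0,0,0,0.097],
    [40,0,0,0,0,0,0]
  ]
}}

```text
time_s: 41.3
tcp_pos: [0.616, -0.2332, 0.1674]
ee_rot: [[-0.588, -0.809, -0.0], [-0.809, 0.588, 0.0], [0.0, 0.0, -1.0]]
wrist_force: [-0.6, -0.1, 0.6]
gripper_width: 0.46
gripper_force: 0.0
```

Length comes out at 128 mm (130 expected), angle 53°, grip at (0.4405, −0.186).

Request:
{"op": "arm_command", "data": {
  "motion": [
    [40,13.4,33.8,0,0,0,0],
    [40,13.4,33.8,0,0,0,0],
    [40,13.4,33.8,0,0,0,0],
    [40,13.4,33.8,0,0,0,0],
    [40,13.4,33.8,20,0,0,0],
    [40,0,0,40,0,0,0],
    [40,0,0,40,0,0,0],
    [40,0,0,10,0,0,0]
  ]
}}

```text
time_s: 42.1
tcp_pos: [0.4372, -0.1873, 0.0546]
ee_rot: [[-0.587, -0.809, -0.007], [-0.809, 0.587, 0.001], [0.003, 0.006, -1.0]]
wrist_force: [0.6, 0.3, -0.0]
gripper_width: 0.465
gripper_force: 0.0
```

Run:
```python
from plan import *
p,a,_,s=cur();print(p,a,s['wrist_force'],to([.4405,-.186,.011],-127))
```

```text
[ 0.43715281 -0.18733283  0.05463214] -125.9689295735181 [ 0.55015749  0.30962502 -0.03253061] (array([-3. , -1.9, 43.6]), 1.0)
```

Request:
{"op": "arm_command", "data": {
  "motion": [
    [40,-2,-1,20,0,0,0.015],
    [40,0,0,15,0,0,0],
    [40,0,0,3,0,0,0],
    [40,0,0,0,0,0,0]
  ]
}}

```text
time_s: 42.5
tcp_pos: [0.4427, -0.1868, 0.0199]
ee_rot: [[-0.6, -0.8, 0.0], [-0.8, 0.6, -0.0], [0.0, -0.0, -1.0]]
wrist_force: [0.2, 0.0, -0.4]
gripper_width: 0.461
gripper_force: 0.0
```

Run:
```python
from plan import *
p,a,_,s=cur();print(p,a,s['wrist_force'],to([.4405,-.186,.011],-127))
```

```text
[ 0.44267544 -0.18682404  0.01986344] -126.87280833255822 [ 0.16546738  0.03716563 -0.42563618] (array([0.6, 2.2, 8.9]), 0.1)
```

Request:
{"op": "arm_command", "data": {
  "motion": [
    [40,1,1.5,5,0,0,0],
    [40,0,0,3,0,0,0],
    [40,0,0,0,0,0,0],
    [8,0,0,0,0,0,0],
    [8,0,0,0,0,0,0],
    [8,0,0,0,0,0,0],
    [8,0,0,0,0,0,0]
  ]
}}

```text
time_s: 43.2
tcp_pos: [0.4404, -0.1866, 0.0116]
ee_rot: [[-0.601, -0.799, 0.0], [-0.799, 0.601, -0.0], [-0.0, -0.0, -1.0]]
wrist_force: [-0.3, 0.6, 0.3]
gripper_width: 0.207
gripper_force: 30.0
```

Request:
{"op": "arm_command", "data": {
  "motion": [
    [8,0,0,0,0,0,0],
    [8,0,0,-10,0,0,0],
    [8,0,0,-30,0,0,0],
    [8,0,0,-30,0,0,0],
    [8,0,0,0,0,0,0]
  ]
}}

```text
time_s: 43.7
tcp_pos: [0.4431, -0.187, 0.0856]
ee_rot: [[-0.6, -0.8, 0.009], [-0.8, 0.601, -0.001], [-0.004, -0.008, -1.0]]
wrist_force: [0.1, -0.0, 0.3]
gripper_width: 0.206
gripper_force: 30.0
```

Run:
```python
from bar import *
np.set_printoptions(precision=4,suppress=True)
p,a,_,s=cur();print(p,a,s['wrist_force'],s['moment'],s['gripper_width']*87)
for c in('top','side'): capture(c); print(c,find_in('bar_grip',c))
im=capture('top'); bl=p+0
z=p[2]-.003
tip=[p[0]-.1*np.cos(np.radians(a)),p[1]-.1*np.sin(np.radians(a)),z]; print('pred tip px',proj('top',tip),tip)
r,c=proj('top',tip); r=int(r);c=int(c)
cv2.imwrite('pics/lift.png',np.hstack([cv2.resize(im[r-30:r+45,c-40:c+40],None,fx=5,fy=5,interpolation=cv2.INTER_CUBIC)])[:,:,::-1])
```

```text
[ 0.4431 -0.187   0.0856] -126.90551610598374 [ 0.0982 -0.0441  0.339 ] [ 0.1154 -0.2063  0.0438] 17.963566898565436
top []
side []
pred tip px [217.5, 361.2] [np.float64(0.5031266056926204), np.float64(-0.1070468987548434), np.float64(0.08263051358355399)]
```

View pics/lift.png

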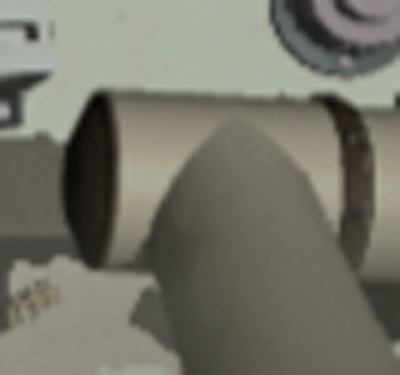

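Request:
{"op": "arm_command", "data": {
  "motion": [
    [8,0,0,0,0,0,0.1344],
    [8,0,0,0,0,0,0.1344],
    [8,0,0,0,0,0,0.1344],
    [8,0,0,0,0,0,0.1344],
    [8,0,0,0,0,0,0.1344],
    [8,0,0,0,0,0,0.1344],
    [8,0,0,0,0,0,0.1344],
    [8,0,0,0,0,0,0.1344]
  ]
}}

```text
time_s: 44.75
tcp_pos: [0.4393, -0.1865, 0.0803]
ee_rot: [[-0.988, 0.155, -0.003], [0.155, 0.988, 0.0], [0.003, -0.0, -1.0]]
wrist_force: [0.9, -0.5, -1.6]
gripper_width: 0.203
gripper_force: 30.0
```

Request:
{"op": "arm_command", "data": {
  "motion": [
    [8,0,0,0,0,0,0.1344],
    [8,0,0,0,0,0,0.1344],
    [8,0,0,0,0,0,0]
  ]
}}

```text
time_s: 45.05
tcp_pos: [0.4395, -0.1865, 0.0804]
ee_rot: [[-0.914, 0.406, -0.003], [0.406, 0.914, 0.0], [0.002, -0.001, -1.0]]
wrist_force: [0.9, 0.2, -1.1]
gripper_width: 0.203
gripper_force: 30.0
```

```bash
cat >> plan.py <<'E'
C=np.array([.614,-.2325])
def jc():
    p,a,_,s=cur();v=(p[:2]-C)*1000;r=np.radians(a);x=np.array([np.cos(r),np.sin(r)]);y=np.array([np.sin(r),-np.cos(r)])
    print('r',round(np.hypot(*v),1),'phi',round(np.degrees(np.arctan2(v[1],v[0]))%360,1),'a+360',round(a%360,2),'z',round(p[2]*1000,1),'radial',round(v@x,1),'ytool off',round(v@y,1),'F tool xyz',np.round([s['wrist_force'][:2]@x,s['wrist_force'][:2]@y,s['wrist_force'][2]],1),'M',np.round(s['moment'],2),'w',round(s['gripper_width']*87,1),'j6',round(s['joints'][5],1))
E
python3 - <<'E'
from plan import *
jc();p,a,_,_=cur(); t=np.radians(156); q=C+.145*np.array([np.cos(t),np.sin(t)]); print(p,to([*q,.033],156-360,p,a))
E
```

```text
r 180.5 phi 165.2 a+360 156.03 z 80.4 radial 178.2 ytool off -28.9 F tool xyz [-0.7  0.5 -1.1] M [-0.01 -0.18  0.01] w 17.6 j6 -110.5
[ 0.43945638 -0.18649034  0.08039438] (array([-33.2,  28.9,  47.4]), 360.0)
```

Request:
{"op": "arm_command", "data": {
  "motion": [
    [8,-10,14,10,0,0,0],
    [8,-12,15,15,0,0,0],
    [8,-8,0,15,0,0,0],
    [8,0,0,7,0,0,0],
    [8,0,0,0,0,0,0]
  ]
}}

```text
time_s: 45.55
tcp_pos: [0.4778, -0.1722, 0.0329]
ee_rot: [[-0.914, 0.405, -0.004], [0.405, 0.914, 0.0], [0.004, -0.001, -1.0]]
wrist_force: [0.1, 0.4, -1.5]
gripper_width: 0.205
gripper_force: 30.0
```

```bash
python3 -c "from plan import *;jc()"
```

```text
r 149.0 phi 156.1 a+360 156.09 z 32.9 radial 149.0 ytool off -0.1 F tool xyz [ 0.1  0.4 -1.5] M [ 0.03 -0.16  0.01] w 17.9 j6 -112.4
```

Request:
{"op": "arm_command", "data": {
  "motion": [
    [8,-6,0,0,0,0,0],
    [8,-4,0,0,0,0,0],
    [8,-3,0,0,0,0,0],
    [8,-2,0,0,0,0,0],
    [8,0,0,0,0,0,0]
  ]
}}

```text
time_s: 46.05
tcp_pos: [0.4935, -0.1785, 0.0348]
ee_rot: [[-0.914, 0.406, 0.001], [0.406, 0.914, -0.0], [-0.001, 0.0, -1.0]]
wrist_force: [-0.3, -0.5, -1.9]
gripper_width: 0.202
gripper_force: 30.0
```

```bash
python3 -c "from plan import *;jc()"
```

```text
r 132.0 phi 155.9 a+360 156.02 z 34.8 radial 132.0 ytool off 0.3 F tool xyz [ 0.  -0.6 -1.9] M [-0.01 -0.22 -0.03] w 17.6 j6 -111.8
```

Request:
{"op": "arm_command", "data": {
  "motion": [
    [8,-2,0,1.5,0,0,0],
    [8,-2,0,0,0,0,0],
    [8,-2,0,0,0,0,0],
    [8,0,0,0,0,0,0]
  ]
}}

```text
time_s: 46.45
tcp_pos: [0.499, -0.1809, 0.033]
ee_rot: [[-0.914, 0.406, 0.0], [0.406, 0.914, -0.0], [-0.0, 0.0, -1.0]]
wrist_force: [0.0, -0.2, -0.4]
gripper_width: 0.2
gripper_force: 30.0
```

```bash
python3 -c "from plan import *;jc()"
```

```text
r 126.1 phi 155.9 a+360 156.03 z 33.0 radial 126.1 ytool off 0.4 F tool xyz [-0.1 -0.2 -0.4] M [ 0.03 -0.16  0.01] w 17.4 j6 -111.6
```

The tip is past the rim with no contact force, so it's in a hole. I'll go in further.

Request:
{"op": "arm_command", "data": {
  "motion": [
    [8,-3,0,0,0,0,0],
    [8,-3,0,0,0,0,0],
    [8,-2,0,0,0,0,0],
    [8,0,0,0,0,0,0]
  ]
}}

```text
time_s: 46.85
tcp_pos: [0.5063, -0.1842, 0.0329]
ee_rot: [[-0.914, 0.406, 0.0], [0.406, 0.914, -0.0], [-0.0, 0.0, -1.0]]
wrist_force: [-0.2, -0.1, -0.4]
gripper_width: 0.203
gripper_force: 30.0
```

```bash
python3 -c "from plan import *;jc()"
```

```text
r 118.0 phi 155.8 a+360 156.02 z 32.9 radial 118.0 ytool off 0.4 F tool xyz [ 0.2 -0.2 -0.4] M [-0.03 -0.2  -0.01] w 17.6 j6 -111.2
```

Request:
{"op": "arm_command", "data": {
  "motion": [
    [8,-0.45,-10.3,0,0,0,-0.0873],
    [8,-0.45,-10.3,0,0,0,-0.0873],
    [8,-0.45,-10.3,0,0,0,-0.0873],
    [8,0,0,0,0,0,0]
  ]
}}

```text
time_s: 47.25
tcp_pos: [0.497, -0.2138, 0.0329]
ee_rot: [[-0.988, 0.156, -0.0], [0.156, 0.988, 0.0], [0.0, 0.0, -1.0]]
wrist_force: [0.5, 4.2, -1.8]
gripper_width: 0.206
gripper_force: 30.0
```

```bash
python3 -c "from plan import *;jc()"
```

```text
r 118.5 phi 170.9 a+360 171.01 z 32.9 radial 118.5 ytool off 0.2 F tool xyz [ 0.2  4.2 -1.8] M [ 1.07 -0.23  0.28] w 17.9 j6 -92.9
```

Request:
{"op": "arm_command", "data": {
  "motion": [
    [8,-0.45,-10.3,0,0,0,-0.0873],
    [8,-0.45,-10.3,0,0,0,-0.0873],
    [8,-0.45,-10.3,0,0,0,-0.0873],
    [8,-0.45,-10.3,0,0,0,-0.0873],
    [8,0,0,0,0,0,0]
  ]
}}

```text
time_s: 47.75
tcp_pos: [0.4977, -0.2545, 0.0327]
ee_rot: [[-0.982, -0.19, -0.001], [-0.19, 0.982, 0.0], [0.001, 0.001, -1.0]]
wrist_force: [-0.8, 4.3, -0.3]
gripper_width: 0.202
gripper_force: 30.0
```

```bash
python3 -c "from plan import *;jc()"
```

```text
r 118.4 phi 190.7 a+360 190.93 z 32.7 radial 118.4 ytool off 0.5 F tool xyz [ 0.   4.4 -0.3] M [ 1.11 -0.09  0.28] w 17.6 j6 -68.6
```

Steady 4 N, so the collar is turning. I'll continue to φ≈256°.

Request:
{"op": "arm_command", "data": {
  "motion": [
    [8,-0.45,-10.3,0,0,0,-0.0873],
    [8,-0.45,-10.3,0,0,0,-0.0873],
    [8,-0.45,-10.3,0,0,0,-0.0873],
    [8,-0.45,-10.3,0,0,0,-0.0873],
    [8,-0.45,-10.3,0,0,0,-0.0873],
    [8,-0.45,-10.3,0,0,0,-0.0873],
    [8,0,0,0,0,0,0]
  ]
}}

```text
time_s: 48.45
tcp_pos: [0.5239, -0.3092, 0.0324]
ee_rot: [[-0.756, -0.654, -0.003], [-0.654, 0.756, 0.001], [0.001, 0.003, -1.0]]
wrist_force: [-2.1, 1.6, -0.1]
gripper_width: 0.2
gripper_force: 30.0
```

Request:
{"op": "arm_command", "data": {
  "motion": [
    [8,-0.45,-10.3,0,0,0,-0.0873],
    [8,-0.45,-10.3,0,0,0,-0.0873],
    [8,-0.45,-10.3,0,0,0,-0.0873],
    [8,-0.45,-10.3,0,0,0,-0.0873],
    [8,-0.45,-10.3,0,0,0,-0.0873],
    [8,-0.45,-10.3,0,0,0,-0.0873],
    [8,-0.45,-10.3,0,0,0,-0.0873],
    [8,0,0,0,0,0,0]
  ]
}}

```text
time_s: 49.25
tcp_pos: [0.584, -0.3467, 0.0321]
ee_rot: [[-0.244, -0.97, -0.004], [-0.97, 0.244, 0.0], [0.001, 0.004, -1.0]]
wrist_force: [-3.7, -1.8, -1.7]
gripper_width: 0.205
gripper_force: 30.0
```

```bash
python3 -c "from plan import *;jc()"
```

```text
r 118.1 phi 255.3 a+360 255.86 z 32.1 radial 118.1 ytool off 1.2 F tool xyz [ 2.6  3.1 -1.7] M [-0.32  1.06  0.3 ] w 17.8 j6 2.9
```

Request:
{"op": "arm_command", "data": {
  "motion": [
    [8,0,4,0,0,0,0.03],
    [8,8,0,0,0,0,0],
    [8,13,0,0,0,0,0],
    [8,13,0,0,0,0,0],
    [8,-1.3,19.6,0,0,0,0.1309],
    [8,-1.3,19.6,0,0,0,0.1309],
    [8,-1.3,19.6,0,0,0,0.1309],
    [8,-1.3,19.6,0,0,0,0.1309]
  ]
}}

```text
time_s: 50.05
tcp_pos: [0.5051, -0.34, 0.0333]
ee_rot: [[-0.721, -0.693, 0.002], [-0.693, 0.721, -0.001], [-0.001, -0.002, -1.0]]
wrist_force: [0.5, 0.2, -0.6]
gripper_width: 0.204
gripper_force: 30.0
```

Request:
{"op": "arm_command", "data": {
  "motion": [
    [8,-1.3,19.6,0,0,0,0.1309],
    [8,-1.3,19.6,0,0,0,0.1309],
    [8,-1.3,19.6,0,0,0,0.1309],
    [8,-1.3,19.6,0,0,0,0.1309],
    [8,-1.3,19.6,0,0,0,0.1309],
    [8,-1.3,19.6,0,0,0,0.1309],
    [8,-1.3,19.6,0,0,0,0.1309],
    [8,-1.3,19.6,0,0,0,0.1309]
  ]
}}

```text
time_s: 50.85
tcp_pos: [0.4691, -0.1935, 0.0336]
ee_rot: [[-0.961, 0.277, 0.002], [0.277, 0.961, -0.0], [-0.002, 0.0, -1.0]]
wrist_force: [1.2, 0.6, -0.5]
gripper_width: 0.203
gripper_force: 30.0
```

Request:
{"op": "arm_command", "data": {
  "motion": [
    [8,-1.3,19.6,0,0,0,0.1309],
    [8,-1.3,19.6,0,0,0,0.1309],
    [8,-1.3,19.6,0,0,0,0.1309],
    [8,-1.3,19.6,0,0,0,0.1309],
    [8,0,0,0,0,0,0]
  ]
}}

```text
time_s: 51.35
tcp_pos: [0.5113, -0.1259, 0.0338]
ee_rot: [[-0.699, 0.715, 0.005], [0.715, 0.699, -0.0], [-0.004, 0.003, -1.0]]
wrist_force: [0.1, 0.1, -0.8]
gripper_width: 0.206
gripper_force: 30.0
```

```bash
python3 -c "from plan import *;jc()"
```

```text
r 148.0 phi 133.9 a+360 134.36 z 33.8 radial 148.0 ytool off 1.1 F tool xyz [-0.   0.1 -0.8] M [-0.06 -0.17 -0.02] w 17.9 j6 -139.5
```

Request:
{"op": "arm_command", "data": {
  "motion": [
    [8,0,3.5,0,0,0,0.03],
    [8,-5,0,0.7,0,0,0],
    [8,-4,0,0,0,0,0],
    [8,-3,0,0,0,0,0],
    [8,-3,0,0,0,0,0],
    [8,-2,0,0,0,0,0],
    [8,0,0,0,0,0,0]
  ]
}}

```text
time_s: 52.05
tcp_pos: [0.5222, -0.1368, 0.0322]
ee_rot: [[-0.677, 0.736, 0.0], [0.736, 0.677, -0.0], [-0.0, 0.0, -1.0]]
wrist_force: [-0.0, 0.9, -0.9]
gripper_width: 0.208
gripper_force: 30.0
```

```bash
python3 -c "from plan import *;jc()"
```

```text
r 132.6 phi 133.8 a+360 132.62 z 32.2 radial 132.5 ytool off -2.7 F tool xyz [ 0.7  0.6 -0.9] M [-0.01 -0.16 -0.04] w 18.1 j6 -139.9
```

Request:
{"op": "arm_command", "data": {
  "motion": [
    [8,0,2,0,0,0,0],
    [8,-3,0,0,0,0,0],
    [8,-3,0,0,0,0,0],
    [8,0,0,0,0,0,0]
  ]
}}

```text
time_s: 52.45
tcp_pos: [0.5284, -0.1394, 0.0323]
ee_rot: [[-0.678, 0.735, 0.001], [0.735, 0.678, 0.0], [-0.001, 0.001, -1.0]]
wrist_force: [1.6, 1.3, -1.7]
gripper_width: 0.202
gripper_force: 30.0
```

```bash
python3 -c "from plan import *;jc()"
```

```text
r 126.4 phi 132.6 a+360 132.67 z 32.3 radial 126.4 ytool off 0.1 F tool xyz [-0.1  2.  -1.7] M [ 0.37 -0.45  0.18] w 17.6 j6 -139.5
```

In the hole, with a light side touch. I'll go to full depth, then start the second stroke.

Request:
{"op": "arm_command", "data": {
  "motion": [
    [8,-3,0,0,0,0,0],
    [8,-3,0,0,0,0,0],
    [8,-2,0,0,0,0,0],
    [8,0,0,0,0,0,0]
  ]
}}

```text
time_s: 52.85
tcp_pos: [0.534, -0.1456, 0.0324]
ee_rot: [[-0.677, 0.736, 0.002], [0.736, 0.677, -0.0], [-0.001, 0.001, -1.0]]
wrist_force: [1.0, 0.9, -2.4]
gripper_width: 0.202
gripper_force: 30.0
```

```bash
python3 -c "from plan import *;jc()"
```

```text
r 118.1 phi 132.6 a+360 132.64 z 32.4 radial 118.1 ytool off 0.0 F tool xyz [-0.   1.4 -2.4] M [ 0.53 -0.7   0.26] w 17.6 j6 -138.9
```

Request:
{"op": "arm_command", "data": {
  "motion": [
    [8,-0.45,-10.3,0,0,0,-0.0873],
    [8,-0.45,-10.3,0,0,0,-0.0873],
    [8,-0.45,-10.3,0,0,0,-0.0873],
    [8,-0.45,-10.3,0,0,0,-0.0873],
    [8,-0.45,-10.3,0,0,0,-0.0873],
    [8,-0.45,-10.3,0,0,0,-0.0873],
    [8,0,0,0,0,0,0]
  ]
}}

```text
time_s: 53.55
tcp_pos: [0.5016, -0.1978, 0.0327]
ee_rot: [[-0.954, 0.299, 0.003], [0.299, 0.954, -0.001], [-0.003, 0.0, -1.0]]
wrist_force: [3.6, 3.8, -1.0]
gripper_width: 0.203
gripper_force: 30.1
```

Request:
{"op": "arm_command", "data": {
  "motion": [
    [8,-0.45,-10.3,0,0,0,-0.0873],
    [8,-0.45,-10.3,0,0,0,-0.0873],
    [8,-0.45,-10.3,0,0,0,-0.0873],
    [8,-0.45,-10.3,0,0,0,-0.0873],
    [8,-0.45,-10.3,0,0,0,-0.0873],
    [8,-0.45,-10.3,0,0,0,-0.0873],
    [8,-0.45,-10.3,0,0,0,-0.0873],
    [8,0,0,0,0,0,0]
  ]
}}

```text
time_s: 54.35
tcp_pos: [0.5005, -0.2681, 0.0321]
ee_rot: [[-0.954, -0.301, -0.001], [-0.301, 0.954, 0.0], [0.001, 0.001, -1.0]]
wrist_force: [0.9, 3.9, -0.1]
gripper_width: 0.206
gripper_force: 30.1
```

Request:
{"op": "arm_command", "data": {
  "motion": [
    [8,-0.45,-10.3,0,0,0,-0.0873],
    [8,-0.45,-10.3,0,0,0,-0.0873],
    [8,-0.45,-10.3,0,0,0,-0.0873],
    [8,-0.45,-10.3,0,0,0,-0.0873],
    [8,-0.45,-10.3,0,0,0,-0.0873],
    [8,-0.45,-10.3,0,0,0,-0.0873],
    [8,-0.45,-10.3,0,0,0,-0.0873],
    [8,0,0,0,0,0,0]
  ]
}}

```text
time_s: 55.15
tcp_pos: [0.5392, -0.3258, 0.0313]
ee_rot: [[-0.609, -0.793, -0.006], [-0.793, 0.609, 0.002], [0.002, 0.006, -1.0]]
wrist_force: [-3.7, 1.6, 0.3]
gripper_width: 0.201
gripper_force: 30.0
```

```bash
python3 -c "from plan import *;jc()"
```

```text
r 119.6 phi 231.3 a+360 232.46 z 31.3 radial 119.5 ytool off 2.4 F tool xyz [1.  3.9 0.3] M [0.71 0.7  0.31] w 17.5 j6 -21.1
```

Request:
{"op": "arm_command", "data": {
  "motion": [
    [8,0,4,0,0,0,0.03],
    [8,8,0,0,0,0,0],
    [8,13,0,0,0,0,0],
    [8,12,0,0,0,0,0],
    [8,0,0,-35,0,0,0],
    [8,0,0,-25,0,0,0],
    [8,-30,0,0,0,0,0],
    [8,-30,0,0,0,0,0]
  ]
}}

```text
time_s: 55.95
tcp_pos: [0.5553, -0.3044, 0.0938]
ee_rot: [[-0.633, -0.774, 0.003], [-0.774, 0.633, -0.001], [-0.001, -0.003, -1.0]]
wrist_force: [-0.4, -0.4, -1.2]
gripper_width: 0.202
gripper_force: 30.0
```

Request:
{"op": "arm_command", "data": {
  "motion": [
    [8,0,0,3,0,0,0],
    [8,0,0,0,0,0,0]
  ]
}}

```text
time_s: 56.15
tcp_pos: [0.5546, -0.3032, 0.0887]
ee_rot: [[-0.63, -0.776, -0.001], [-0.776, 0.63, 0.0], [0.0, 0.001, -1.0]]
wrist_force: [-0.6, 0.4, -2.2]
gripper_width: 0.201
gripper_force: 30.0
```

```bash
python3 -c "from plan import *;jc()"
```

```text
r 92.3 phi 230.0 a+360 230.91 z 88.7 radial 92.3 ytool off 1.5 F tool xyz [ 0.   0.8 -2.2] M [ 0.01 -0.06 -0.02] w 17.5 j6 -25.1
```

Request:
{"op": "arm_command", "data": {
  "motion": [
    [8,0,0,3,0,0,0],
    [8,0,0,1.5,0,0,0],
    [8,0,0,0,0,0,0]
  ]
}}

```text
time_s: 56.45
tcp_pos: [0.5544, -0.3036, 0.0842]
ee_rot: [[-0.631, -0.776, -0.001], [-0.776, 0.631, 0.0], [0.0, 0.001, -1.0]]
wrist_force: [0.1, 0.2, -1.7]
gripper_width: 0.206
gripper_force: 30.0
```

Request:
{"op": "arm_command", "data": {
  "motion": [
    [8,0,0,1,0,0,0],
    [8,0,0,0,0,0,0]
  ]
}}

```text
time_s: 56.65
tcp_pos: [0.555, -0.3031, 0.0836]
ee_rot: [[-0.63, -0.776, -0.0], [-0.776, 0.63, 0.0], [0.0, 0.0, -1.0]]
wrist_force: [-0.2, 0.2, -1.1]
gripper_width: 0.201
gripper_force: 30.0
```

Request:
{"op": "arm_command", "data": {
  "motion": [
    [8,0,0,1,0,0,0],
    [8,0,0,0,0,0,0]
  ]
}}

```text
time_s: 56.85
tcp_pos: [0.5552, -0.3029, 0.0827]
ee_rot: [[-0.63, -0.777, -0.0], [-0.777, 0.63, 0.0], [0.0, 0.0, -1.0]]
wrist_force: [0.5, -0.1, -1.7]
gripper_width: 0.203
gripper_force: 30.0
```

Request:
{"op": "arm_command", "data": {
  "motion": [
    [8,0,0,1,0,0,0],
    [8,0,0,0,0,0,0]
  ]
}}

```text
time_s: 57.05
tcp_pos: [0.5552, -0.3028, 0.0816]
ee_rot: [[-0.63, -0.777, -0.0], [-0.777, 0.63, 0.0], [0.0, 0.0, -1.0]]
wrist_force: [1.1, -0.1, -2.0]
gripper_width: 0.205
gripper_force: 30.0
```

```bash
python3 -c "from plan import *;jc()"
```

```text
r 91.7 phi 230.1 a+360 230.95 z 81.6 radial 91.7 ytool off 1.4 F tool xyz [-0.6 -0.9 -2. ] M [ 0.03 -0.08  0.01] w 17.8 j6 -25.1
```

Request:
{"op": "arm_command", "data": {
  "motion": [
    [8,0,0,1,0,0,0],
    [8,0,0,0,0,0,0]
  ]
}}

```text
time_s: 57.25
tcp_pos: [0.5551, -0.3029, 0.0806]
ee_rot: [[-0.63, -0.777, -0.0], [-0.777, 0.63, 0.0], [0.0, 0.0, -1.0]]
wrist_force: [-0.3, -0.1, -0.6]
gripper_width: 0.204
gripper_force: 30.0
```

Request:
{"op": "arm_command", "data": {
  "motion": [
    [8,0,0,1,0,0,0],
    [8,0,0,0,0,0,0]
  ]
}}

```text
time_s: 57.45
tcp_pos: [0.5553, -0.303, 0.08]
ee_rot: [[-0.63, -0.777, 0.0], [-0.777, 0.63, -0.0], [-0.0, -0.0, -1.0]]
wrist_force: [0.2, 0.8, 0.4]
gripper_width: 0.207
gripper_force: 30.0
```

Request:
{"op": "arm_command", "data": {
  "motion": [
    [8,0,0,1,0,0,0],
    [8,0,0,0,0,0,0]
  ]
}}

```text
time_s: 57.65
tcp_pos: [0.5554, -0.3031, 0.0793]
ee_rot: [[-0.63, -0.777, 0.001], [-0.777, 0.63, -0.0], [-0.0, -0.001, -1.0]]
wrist_force: [-0.9, 0.2, 2.9]
gripper_width: 0.2
gripper_force: 30.0
```

```bash
python3 -c "from plan import *;jc()"
```

```text
r 91.7 phi 230.3 a+360 230.96 z 79.3 radial 91.7 ytool off 1.0 F tool xyz [0.5 0.8 2.9] M [0.31 0.11 0.07] w 17.4 j6 -25.1
```

Run:
```python
from plan import *
p,a,_,_=cur();print(to([.584,-.0586,p[2]],a))
```

```text
(array([-207.9,  131.8,   -0. ]), 0.0)
```

Request:
{"op": "arm_command", "data": {
  "motion": [
    [8,0,0,-30,0,0,0],
    [8,-35,22,0,0,0,0],
    [8,-35,22,0,0,0,0],
    [8,-35,22,0,0,0,0],
    [8,-35,22,0,0,0,0],
    [8,-34,22,0,0,0,0],
    [8,-34,22,0,0,0,0],
    [8,0,0,15,0,0,0]
  ]
}}

```text
time_s: 58.45
tcp_pos: [0.5863, -0.0538, 0.0956]
ee_rot: [[-0.625, -0.78, 0.006], [-0.78, 0.625, 0.001], [-0.005, -0.004, -1.0]]
wrist_force: [1.3, -0.9, -1.2]
gripper_width: 0.203
gripper_force: 30.0
```

Request:
{"op": "arm_command", "data": {
  "motion": [
    [8,0,0,8,0,0,0],
    [8,0,0,2,0,0,0],
    [8,0,0,0,0,0,0]
  ]
}}

```text
time_s: 58.75
tcp_pos: [0.5834, -0.0591, 0.0832]
ee_rot: [[-0.631, -0.776, -0.001], [-0.776, 0.631, -0.0], [0.001, 0.001, -1.0]]
wrist_force: [0.0, 1.5, -0.8]
gripper_width: 0.203
gripper_force: 30.0
```

```bash
python3 -c "from plan import *;jc();print(cur()[0])"
```

```text
r 176.1 phi 100.0 a+360 230.88 z 83.2 radial -115.3 ytool off 133.2 F tool xyz [-1.2  0.9 -0.8] M [ 0.02 -0.09  0.08] w 17.7 j6 -49.2
[ 0.58341925 -0.05906229  0.08324083]
```

Request:
{"op": "arm_command", "data": {
  "motion": [
    [8,0,0,1,0,0,0],
    [8,0,0,0,0,0,0]
  ]
}}

```text
time_s: 58.95
tcp_pos: [0.5839, -0.0589, 0.083]
ee_rot: [[-0.631, -0.776, 0.001], [-0.776, 0.631, 0.0], [-0.0, -0.0, -1.0]]
wrist_force: [0.0, -0.1, -0.2]
gripper_width: 0.204
gripper_force: 30.0
```

Request:
{"op": "arm_command", "data": {
  "motion": [
    [8,0,0,1,0,0,0],
    [8,0,0,0,0,0,0]
  ]
}}

```text
time_s: 59.15
tcp_pos: [0.584, -0.0585, 0.082]
ee_rot: [[-0.63, -0.776, 0.001], [-0.776, 0.63, -0.0], [-0.0, -0.001, -1.0]]
wrist_force: [0.5, -0.4, -0.7]
gripper_width: 0.206
gripper_force: 30.0
```

Request:
{"op": "arm_command", "data": {
  "motion": [
    [8,0,0,1,0,0,0],
    [8,0,0,0,0,0,0]
  ]
}}

```text
time_s: 59.35
tcp_pos: [0.5841, -0.0585, 0.0814]
ee_rot: [[-0.63, -0.777, 0.001], [-0.777, 0.63, -0.0], [-0.0, -0.001, -1.0]]
wrist_force: [-1.0, -1.2, 2.8]
gripper_width: 0.201
gripper_force: 30.0
```

Request:
{"op": "arm_command", "data": {
  "motion": [
    [8,0,0,1,0,0,0],
    [8,0,0,0,0,0,0]
  ]
}}

```text
time_s: 59.55
tcp_pos: [0.5841, -0.0586, 0.0804]
ee_rot: [[-0.63, -0.777, 0.001], [-0.777, 0.63, -0.0], [-0.0, -0.001, -1.0]]
wrist_force: [-2.6, -3.0, 4.4]
gripper_width: 0.206
gripper_force: 30.0
```

```bash
python3 -c "from plan import *;jc()"
```

```text
r 176.5 phi 99.8 a+360 230.95 z 80.4 radial -116.2 ytool off 132.8 F tool xyz [4.  0.2 4.4] M [-0.52  0.11 -0.03] w 17.9 j6 -49.2
```

The head reads about 2.1 mm below the plate, so about 30° remains. I'll insert again near φ=167°.

Run:
```python
from plan import *
p,a,_,_=cur(); t=np.radians(167);q=C+.148*np.array([np.cos(t),np.sin(t)]);print(q,to([*q,.0325],-193,p,a),'after rot',to([*q,.0325],-193,p,-193))
```

```text
[ 0.46979323 -0.19920724] (array([181.2,   0.2,  47.9]), 64.0) after rot (array([  79.8, -162.7,   47.9]), 0.0)
```

Request:
{"op": "arm_command", "data": {
  "motion": [
    [8,0,0,-25,0,0,0],
    [8,20,0,-10,0,0,0.14],
    [8,20,0,0,0,0,0.14],
    [8,20,0,0,0,0,0.14],
    [8,0,0,0,0,0,0.14],
    [8,0,0,0,0,0,0.14],
    [8,0,0,0,0,0,0.14],
    [8,0,0,0,0,0,0.14]
  ]
}}

```text
time_s: 60.35
tcp_pos: [0.5397, -0.0984, 0.1139]
ee_rot: [[-0.995, 0.097, -0.001], [0.097, 0.995, 0.001], [0.001, 0.001, -1.0]]
wrist_force: [-0.6, 0.5, -0.6]
gripper_width: 0.201
gripper_force: 30.0
```

Request:
{"op": "arm_command", "data": {
  "motion": [
    [8,0,0,0,0,0,0.137],
    [8,0,0,0,0,0,0]
  ]
}}

```text
time_s: 60.55
tcp_pos: [0.5398, -0.0984, 0.114]
ee_rot: [[-0.974, 0.226, -0.001], [0.226, 0.974, 0.001], [0.001, 0.0, -1.0]]
wrist_force: [-0.1, -0.8, -2.1]
gripper_width: 0.207
gripper_force: 30.0
```

Run:
```python
from plan import *
jc();p,a,_,_=cur(); t=np.radians(167);q=C+.148*np.array([np.cos(t),np.sin(t)]);print(to([*q,.0325],-193,p,a))
```

```text
r 153.3 phi 119.0 a+360 166.96 z 114.0 radial 102.6 ytool off 113.9 F tool xyz [-0.1 -0.8 -2.1] M [ 0.04 -0.14  0.02] w 18.0 j6 -109.6
(array([  45.4, -114. ,   81.5]), 360.0)
```

Request:
{"op": "arm_command", "data": {
  "motion": [
    [8,11.3,-28.5,0,0,0,0],
    [8,11.3,-28.5,0,0,0,0],
    [8,11.4,-28.5,0,0,0,0],
    [8,11.4,-28.5,0,0,0,0],
    [8,0,0,25,0,0,0],
    [8,0,0,30,0,0,0],
    [8,0,0,20,0,0,0],
    [8,0,0,0,0,0,0]
  ]
}}

```text
time_s: 61.35
tcp_pos: [0.4677, -0.1992, 0.0369]
ee_rot: [[-0.975, 0.224, -0.007], [0.224, 0.975, 0.001], [0.007, -0.0, -1.0]]
wrist_force: [0.2, -0.6, -1.1]
gripper_width: 0.205
gripper_force: 30.0
```

```bash
python3 -c "from plan import *;jc()"
```

```text
r 150.1 phi 167.2 a+360 167.05 z 36.9 radial 150.1 ytool off -0.3 F tool xyz [-0.4 -0.6 -1.1] M [-0.01 -0.09  0.  ] w 17.8 j6 -98.1
```

Request:
{"op": "arm_command", "data": {
  "motion": [
    [8,-4,0,3.5,0,0,0],
    [8,-5,0,0,0,0,0],
    [8,-4,0,0,0,0,0],
    [8,-3,0,0,0,0,0],
    [8,-3,0,0,0,0,0],
    [8,-2,0,0,0,0,0],
    [8,0,0,0,0,0,0]
  ]
}}

```text
time_s: 62.05
tcp_pos: [0.4905, -0.2043, 0.0359]
ee_rot: [[-0.974, 0.226, -0.0], [0.226, 0.974, 0.0], [0.0, 0.0, -1.0]]
wrist_force: [0.2, 0.3, -4.3]
gripper_width: 0.202
gripper_force: 30.0
```

```bash
python3 -c "from plan import *;jc()"
```

```text
r 126.6 phi 167.1 a+360 166.95 z 35.9 radial 126.6 ytool off -0.4 F tool xyz [-0.1  0.3 -4.3] M [0.43 0.29 0.1 ] w 17.6 j6 -97.9
```

Request:
{"op": "arm_command", "data": {
  "motion": [
    [8,0,0,2.5,0,0,0],
    [8,-3,0,0.5,0,0,0],
    [8,-3,0,0,0,0,0],
    [8,-2,0,0,0,0,0],
    [8,0,0,0,0,0,0]
  ]
}}

```text
time_s: 62.55
tcp_pos: [0.4998, -0.2062, 0.0336]
ee_rot: [[-0.974, 0.225, 0.002], [0.225, 0.974, -0.0], [-0.002, 0.0, -1.0]]
wrist_force: [0.8, 1.7, -1.6]
gripper_width: 0.2
gripper_force: 30.0
```

```bash
python3 -c "from plan import *;jc()"
```

```text
r 117.2 phi 167.1 a+360 166.98 z 33.6 radial 117.2 ytool off -0.1 F tool xyz [-0.4  1.8 -1.6] M [ 0.57 -0.31  0.17] w 17.4 j6 -97.8
```

Request:
{"op": "arm_command", "data": {
  "motion": [
    [8,-0.45,-10.3,0,0,0,-0.0873],
    [8,-0.45,-10.3,0,0,0,-0.0873],
    [8,-0.45,-10.3,0,0,0,-0.0873],
    [8,-0.45,-10.3,0,0,0,-0.0873],
    [8,-0.45,-10.3,0,0,0,-0.0873],
    [8,-0.45,-10.3,0,0,0,-0.0873],
    [8,0,0,0,0,0,0]
  ]
}}

```text
time_s: 63.25
tcp_pos: [0.502, -0.2677, 0.0335]
ee_rot: [[-0.956, -0.292, 0.003], [-0.292, 0.956, -0.0], [-0.002, -0.001, -1.0]]
wrist_force: [1.1, 4.6, -1.3]
gripper_width: 0.201
gripper_force: 30.1
```

```bash
python3 -c "from plan import *;jc()"
```

```text
r 117.4 phi 197.4 a+360 196.97 z 33.5 radial 117.4 ytool off -1.0 F tool xyz [-2.4  4.  -1.3] M [ 1.36 -0.55  0.31] w 17.5 j6 -61.3
```

Request:
{"op": "arm_command", "data": {
  "motion": [
    [8,0,3,0,0,0,0.025],
    [8,8,0,0,0,0,0],
    [8,13,0,0,0,0,0],
    [8,12,0,0,0,0,0],
    [8,0,0,-35,0,0,0],
    [8,0,0,-20,0,0,0],
    [8,-30,0,0,0,0,0],
    [8,-30,0,0,0,0,0]
  ]
}}

```text
time_s: 64.05
tcp_pos: [0.5249, -0.2579, 0.0897]
ee_rot: [[-0.964, -0.265, 0.002], [-0.265, 0.964, -0.0], [-0.002, -0.001, -1.0]]
wrist_force: [0.6, -0.2, -1.5]
gripper_width: 0.202
gripper_force: 30.0
```

Request:
{"op": "arm_command", "data": {
  "motion": [
    [8,0,0,3,0,0,0],
    [8,0,0,0,0,0,0]
  ]
}}

```text
time_s: 64.25
tcp_pos: [0.5242, -0.2572, 0.0845]
ee_rot: [[-0.964, -0.267, -0.002], [-0.267, 0.964, 0.001], [0.002, 0.001, -1.0]]
wrist_force: [-0.3, 0.0, -2.0]
gripper_width: 0.2
gripper_force: 30.0
```

```bash
python3 -c "from plan import *;jc()"
```

```text
r 93.2 phi 195.3 a+360 195.48 z 84.5 radial 93.2 ytool off 0.2 F tool xyz [ 0.3  0.1 -2. ] M [ 0.05 -0.07 -0.04] w 17.4 j6 -64.2
```

Request:
{"op": "arm_command", "data": {
  "motion": [
    [8,0,0,1,0,0,0],
    [8,0,0,0,0,0,0]
  ]
}}

```text
time_s: 64.45
tcp_pos: [0.5242, -0.2575, 0.084]
ee_rot: [[-0.964, -0.267, -0.001], [-0.267, 0.964, 0.0], [0.001, 0.001, -1.0]]
wrist_force: [-0.4, 0.9, -1.1]
gripper_width: 0.2
gripper_force: 30.0
```

Request:
{"op": "arm_command", "data": {
  "motion": [
    [8,0,0,1,0,0,0],
    [8,0,0,0,0,0,0]
  ]
}}

```text
time_s: 64.65
tcp_pos: [0.5251, -0.2574, 0.0832]
ee_rot: [[-0.964, -0.267, -0.0], [-0.267, 0.964, 0.0], [0.0, 0.0, -1.0]]
wrist_force: [0.3, 0.4, -0.7]
gripper_width: 0.208
gripper_force: 30.0
```

Request:
{"op": "arm_command", "data": {
  "motion": [
    [8,0,0,1,0,0,0],
    [8,0,0,0,0,0,0]
  ]
}}

```text
time_s: 64.85
tcp_pos: [0.5255, -0.2572, 0.0822]
ee_rot: [[-0.964, -0.268, -0.0], [-0.268, 0.964, 0.0], [0.0, 0.0, -1.0]]
wrist_force: [-0.0, 1.2, -1.6]
gripper_width: 0.204
gripper_force: 30.0
```

Request:
{"op": "arm_command", "data": {
  "motion": [
    [8,0,0,1,0,0,0],
    [8,0,0,0,0,0,0]
  ]
}}

```text
time_s: 65.05
tcp_pos: [0.5257, -0.2573, 0.0813]
ee_rot: [[-0.963, -0.268, 0.0], [-0.268, 0.963, -0.0], [-0.0, -0.0, -1.0]]
wrist_force: [-0.5, -0.4, 0.1]
gripper_width: 0.203
gripper_force: 30.0
```

Request:
{"op": "arm_command", "data": {
  "motion": [
    [8,0,0,1,0,0,0],
    [8,0,0,0,0,0,0]
  ]
}}

```text
time_s: 65.25
tcp_pos: [0.5257, -0.2574, 0.0807]
ee_rot: [[-0.963, -0.268, 0.0], [-0.268, 0.963, -0.0], [-0.0, -0.0, -1.0]]
wrist_force: [-1.1, 0.2, 1.7]
gripper_width: 0.202
gripper_force: 30.0
```

The shank touch isn't precise enough if the bar has tilted. I'll use the handle's underside instead, which sits right under the gripper, on head and plate alike.

Request:
{"op": "arm_command", "data": {
  "motion": [
    [8,0,0,-20,0,0,0],
    [8,-30,0,0,0,0,0],
    [8,-31,0,0,0,0,0],
    [8,-31,0,0,0,0,0],
    [8,0,0,8,0,0,0],
    [8,0,0,0,0,0,0]
  ]
}}

```text
time_s: 65.85
tcp_pos: [0.6133, -0.2318, 0.0901]
ee_rot: [[-0.963, -0.268, -0.004], [-0.268, 0.963, 0.001], [0.003, 0.002, -1.0]]
wrist_force: [-0.2, -0.1, -2.0]
gripper_width: 0.202
gripper_force: 30.0
```

```bash
python3 -c "from plan import *;jc()"
```

```text
r 1.0 phi 134.2 a+360 195.53 z 90.1 radial 0.5 ytool off 0.8 F tool xyz [ 0.2 -0.  -2. ] M [ 0.04 -0.02 -0.04] w 17.6 j6 -67.8
```

Request:
{"op": "arm_command", "data": {
  "motion": [
    [8,0,0,1.5,0,0,0],
    [8,0,0,0,0,0,0]
  ]
}}

```text
time_s: 66.05
tcp_pos: [0.6133, -0.2329, 0.0906]
ee_rot: [[-0.964, -0.267, -0.001], [-0.267, 0.964, 0.0], [0.001, 0.0, -1.0]]
wrist_force: [-0.7, -1.2, -1.6]
gripper_width: 0.204
gripper_force: 30.0
```

Request:
{"op": "arm_command", "data": {
  "motion": [
    [8,0,0,1,0,0,0],
    [8,0,0,0,0,0,0]
  ]
}}

```text
time_s: 66.25
tcp_pos: [0.6139, -0.2328, 0.09]
ee_rot: [[-0.964, -0.267, 0.0], [-0.267, 0.964, 0.0], [-0.0, -0.0, -1.0]]
wrist_force: [0.5, -0.4, -1.3]
gripper_width: 0.204
gripper_force: 30.0
```

Request:
{"op": "arm_command", "data": {
  "motion": [
    [8,0,0,1,0,0,0],
    [8,0,0,0,0,0,0]
  ]
}}

```text
time_s: 66.45
tcp_pos: [0.6141, -0.2327, 0.0888]
ee_rot: [[-0.964, -0.267, 0.0], [-0.267, 0.964, 0.0], [-0.0, 0.0, -1.0]]
wrist_force: [0.0, -0.0, -0.9]
gripper_width: 0.206
gripper_force: 30.0
```

Request:
{"op": "arm_command", "data": {
  "motion": [
    [8,0,0,1,0,0,0],
    [8,0,0,0,0,0,0]
  ]
}}

```text
time_s: 66.65
tcp_pos: [0.6142, -0.2326, 0.0876]
ee_rot: [[-0.964, -0.268, -0.0], [-0.268, 0.964, 0.0], [0.0, 0.0, -1.0]]
wrist_force: [-0.8, -0.9, -1.3]
gripper_width: 0.2
gripper_force: 30.0
```

Request:
{"op": "arm_command", "data": {
  "motion": [
    [8,0,0,0.7,0,0,0],
    [8,0,0,0,0,0,0]
  ]
}}

```text
time_s: 66.85
tcp_pos: [0.6143, -0.2326, 0.0871]
ee_rot: [[-0.963, -0.268, 0.0], [-0.268, 0.963, -0.0], [-0.0, -0.0, -1.0]]
wrist_force: [0.3, -0.3, -0.8]
gripper_width: 0.207
gripper_force: 30.0
```

Request:
{"op": "arm_command", "data": {
  "motion": [
    [8,0,0,0.7,0,0,0],
    [8,0,0,0,0,0,0]
  ]
}}

```text
time_s: 67.05
tcp_pos: [0.6144, -0.2326, 0.087]
ee_rot: [[-0.963, -0.268, 0.0], [-0.268, 0.963, -0.0], [-0.0, -0.0, -1.0]]
wrist_force: [-1.7, 0.4, 1.5]
gripper_width: 0.208
gripper_force: 30.0
```

Request:
{"op": "arm_command", "data": {
  "motion": [
    [8,0,0,0.7,0,0,0],
    [8,0,0,0,0,0,0]
  ]
}}

```text
time_s: 67.25
tcp_pos: [0.6144, -0.2326, 0.0869]
ee_rot: [[-0.963, -0.268, 0.001], [-0.268, 0.963, -0.0], [-0.0, -0.001, -1.0]]
wrist_force: [-2.6, 2.3, 5.1]
gripper_width: 0.205
gripper_force: 30.0
```

Request:
{"op": "arm_command", "data": {
  "motion": [
    [8,0,0,0.7,0,0,0],
    [8,0,0,0,0,0,0]
  ]
}}

```text
time_s: 67.45
tcp_pos: [0.6145, -0.2326, 0.0868]
ee_rot: [[-0.963, -0.268, 0.001], [-0.268, 0.963, -0.001], [-0.0, -0.001, -1.0]]
wrist_force: [-2.5, 2.4, 7.8]
gripper_width: 0.201
gripper_force: 30.0
```

Run:
```python
from plan import *
jc();p,a,_,_=cur();print(to([*pw(19,0),p[2]],a))
```

```text
r 0.5 phi 350.8 a+360 195.57 z 86.8 radial -0.4 ytool off -0.2 F tool xyz [1.8 3.  7.8] M [ 0.71  0.81 -0.05] w 17.5 j6 -67.8
(array([-103.5,  277.8,   -0. ]), 0.0)
```

Request:
{"op": "arm_command", "data": {
  "motion": [
    [8,0,0,-25,0,0,0],
    [8,-14,39,0,0,0,0],
    [8,-15,40,0,0,0,0],
    [8,-15,40,0,0,0,0],
    [8,-15,40,0,0,0,0],
    [8,-15,40,0,0,0,0],
    [8,-15,40,0,0,0,0],
    [8,-15,39,0,0,0,0]
  ]
}}

```text
time_s: 68.25
tcp_pos: [0.6399, 0.0649, 0.1095]
ee_rot: [[-0.963, -0.268, -0.0], [-0.268, 0.963, 0.0], [0.0, 0.0, -1.0]]
wrist_force: [-0.3, -0.3, -0.8]
gripper_width: 0.207
gripper_force: 30.0
```

Request:
{"op": "arm_command", "data": {
  "motion": [
    [8,0,0,10,0,0,0],
    [8,0,0,8,0,0,0],
    [8,0,0,2,0,0,0],
    [8,0,0,0,0,0,0],
    [8,0,0,0,0,0,0]
  ]
}}

```text
time_s: 68.75
tcp_pos: [0.6402, 0.0619, 0.09]
ee_rot: [[-0.964, -0.266, 0.0], [-0.266, 0.964, -0.0], [-0.0, -0.0, -1.0]]
wrist_force: [0.4, 0.1, -1.3]
gripper_width: 0.209
gripper_force: 30.0
```

Request:
{"op": "arm_command", "data": {
  "motion": [
    [8,0,0,1,0,0,0],
    [8,0,0,0,0,0,0]
  ]
}}

```text
time_s: 68.95
tcp_pos: [0.6402, 0.0626, 0.0892]
ee_rot: [[-0.964, -0.267, 0.0], [-0.267, 0.964, 0.0], [-0.0, 0.0, -1.0]]
wrist_force: [0.6, 0.7, -1.3]
gripper_width: 0.207
gripper_force: 30.0
```

Request:
{"op": "arm_command", "data": {
  "motion": [
    [8,0,0,0.7,0,0,0],
    [8,0,0,0,0,0,0]
  ]
}}

```text
time_s: 69.15
tcp_pos: [0.6401, 0.063, 0.0883]
ee_rot: [[-0.964, -0.268, 0.0], [-0.268, 0.964, 0.0], [-0.0, 0.0, -1.0]]
wrist_force: [-0.6, 0.4, -1.0]
gripper_width: 0.201
gripper_force: 30.0
```

Request:
{"op": "arm_command", "data": {
  "motion": [
    [8,0,0,0.7,0,0,0],
    [8,0,0,0,0,0,0]
  ]
}}

```text
time_s: 69.35
tcp_pos: [0.64, 0.0631, 0.0875]
ee_rot: [[-0.963, -0.268, -0.0], [-0.268, 0.963, -0.0], [0.0, 0.0, -1.0]]
wrist_force: [-0.0, -0.2, -1.0]
gripper_width: 0.206
gripper_force: 30.0
```

Request:
{"op": "arm_command", "data": {
  "motion": [
    [8,0,0,0.7,0,0,0],
    [8,0,0,0,0,0,0]
  ]
}}

```text
time_s: 69.55
tcp_pos: [0.6402, 0.0632, 0.087]
ee_rot: [[-0.963, -0.268, 0.0], [-0.268, 0.963, -0.0], [-0.0, -0.0, -1.0]]
wrist_force: [1.0, -0.1, -0.5]
gripper_width: 0.201
gripper_force: 30.0
```

Request:
{"op": "arm_command", "data": {
  "motion": [
    [8,0,0,0.7,0,0,0],
    [8,0,0,0,0,0,0]
  ]
}}

```text
time_s: 69.75
tcp_pos: [0.6402, 0.0632, 0.0867]
ee_rot: [[-0.963, -0.268, 0.0], [-0.268, 0.963, -0.0], [-0.0, -0.0, -1.0]]
wrist_force: [-0.7, 0.4, 1.6]
gripper_width: 0.206
gripper_force: 30.0
```

Request:
{"op": "arm_command", "data": {
  "motion": [
    [8,0,0,0.7,0,0,0],
    [8,0,0,0,0,0,0]
  ]
}}

```text
time_s: 69.95
tcp_pos: [0.6402, 0.0632, 0.0866]
ee_rot: [[-0.963, -0.268, 0.001], [-0.268, 0.963, -0.0], [-0.001, -0.0, -1.0]]
wrist_force: [-2.5, 0.8, 5.6]
gripper_width: 0.202
gripper_force: 30.0
```

Run:
```python
from plan import *
p,a,_,s=cur();print(p,a,s['joints'])
```

```text
[0.64022068 0.06319845 0.08663099] -164.44733440599487 [ 2.00290455e+01  3.09728019e+01 -7.06599203e+00  2.36990255e-02
 -5.19262821e+01 -9.44909939e+01]
```

The head is level with the plate to about 0.3 mm (87.0 against 86.7). Now I'll lay the bar in the stand's tray.

Request:
{"op": "arm_command", "data": {
  "motion": [
    [8,0,0,-30,0,0,0],
    [8,0,0,-40,0,0,0.12],
    [8,0,0,-40,0,0,0.12],
    [8,0,0,0,0,0,0.121],
    [8,0,0,0,0,0,0]
  ]
}}

```text
time_s: 70.45
tcp_pos: [0.6403, 0.0634, 0.1965]
ee_rot: [[-0.996, 0.09, 0.002], [0.09, 0.996, 0.001], [-0.002, 0.002, -1.0]]
wrist_force: [-0.1, -0.2, -1.8]
gripper_width: 0.203
gripper_force: 30.0
```

Run:
```python
from plan import *
p,a,_,s=cur();print(p,a,to([.4364,.3932,p[2]],-185.1,p,a))
```

```text
[0.64032487 0.06335116 0.19646673] 174.83738432165381 (array([232.8, 310.2,  -0. ]), 359.9)
```

Request:
{"op": "arm_command", "data": {
  "motion": [
    [8,19.4,25.8,0,0,0,0],
    [8,19.4,25.8,0,0,0,0],
    [8,19.4,25.8,0,0,0,0],
    [8,19.4,25.8,0,0,0,0],
    [8,19.4,25.8,0,0,0,0],
    [8,19.4,25.8,0,0,0,0],
    [8,19.4,25.8,0,0,0,0],
    [8,19.4,25.8,0,0,0,0]
  ]
}}

```text
time_s: 71.25
tcp_pos: [0.5024, 0.283, 0.1935]
ee_rot: [[-0.996, 0.087, -0.003], [0.087, 0.996, -0.002], [0.003, -0.002, -1.0]]
wrist_force: [-0.2, -0.6, -0.8]
gripper_width: 0.202
gripper_force: 30.0
```

Request:
{"op": "arm_command", "data": {
  "motion": [
    [8,19.4,25.8,0,0,0,0],
    [8,19.4,25.8,0,0,0,0],
    [8,19.4,25.8,0,0,0,0],
    [8,19.4,25.8,0,0,0,0],
    [8,0,0,35,0,0,0],
    [8,0,0,35,0,0,0],
    [8,0,0,35,0,0,0],
    [8,0,0,0,0,0,0]
  ]
}}

```text
time_s: 72.05
tcp_pos: [0.4328, 0.3884, 0.0839]
ee_rot: [[-0.996, 0.089, -0.009], [0.089, 0.996, -0.011], [0.008, -0.012, -1.0]]
wrist_force: [-0.6, -1.6, -1.4]
gripper_width: 0.201
gripper_force: 30.0
```

Run:
```python
from plan import *
p,a,_,s=cur();print(p,a,s['joints'][5],to([.4364,.3932,.0215],-185.1,p,a))
```

```text
[0.43278631 0.38836464 0.08392516] 174.90188879277665 -152.813940413879 (array([-3.2,  5.1, 62.4]), 360.0)
```

Request:
{"op": "arm_command", "data": {
  "motion": [
    [8,0,3,20,0,0,0],
    [8,0,0,20,0,0,0],
    [8,0,0,8,0,0,0],
    [8,0,0,0,0,0,0],
    [8,0,0,0,0,0,0]
  ]
}}

```text
time_s: 72.55
tcp_pos: [0.4369, 0.3959, 0.0436]
ee_rot: [[-0.996, 0.089, 0.001], [0.089, 0.996, 0.001], [-0.001, 0.001, -1.0]]
wrist_force: [0.0, -0.4, -0.9]
gripper_width: 0.205
gripper_force: 30.0
```

Run:
```python
from plan import *
p,a,_,s=cur();print(p,a,s['wrist_force'],to([.4364,.3932,.0205],-185.1,p,a))
```

```text
[0.43688725 0.39592489 0.04357523] 174.8920331976545 [ 0.02770001 -0.36172703 -0.88099352] (array([ 0.2, -2.8, 23.1]), 360.0)
```

Request:
{"op": "arm_command", "data": {
  "motion": [
    [8,0,-2.5,10,0,0,0],
    [8,0,0,8,0,0,0],
    [8,0,0,3,0,0,0],
    [8,0,0,1.5,0,0,0],
    [8,0,0,0,0,0,0]
  ]
}}

```text
time_s: 73.05
tcp_pos: [0.4361, 0.3929, 0.02]
ee_rot: [[-0.996, 0.09, 0.0], [0.09, 0.996, -0.0], [-0.0, -0.0, -1.0]]
wrist_force: [-0.1, 0.3, -0.8]
gripper_width: 0.203
gripper_force: 30.0
```

Request:
{"op": "arm_command", "data": {
  "motion": [
    [8,0,0,1,0,0,0],
    [8,0,0,0,0,0,0]
  ]
}}

```text
time_s: 73.25
tcp_pos: [0.4363, 0.3931, 0.0197]
ee_rot: [[-0.996, 0.09, 0.001], [0.09, 0.996, 0.0], [-0.001, 0.001, -1.0]]
wrist_force: [-0.3, -1.0, 3.6]
gripper_width: 0.202
gripper_force: 30.0
```

On the floor. I'll release, retreat and look.

Request:
{"op": "arm_command", "data": {
  "motion": [
    [36,0,0,0,0,0,0],
    [36,0,0,0,0,0,0],
    [36,0,0,0,0,0,0],
    [36,0,0,-15,0,0,0],
    [36,0,0,-40,0,0,0],
    [36,0,0,-45,0,0,0],
    [36,0,0,-45,0,0,0],
    [36,0,0,-40,0,0,0]
  ]
}}

```text
time_s: 74.05
tcp_pos: [0.4362, 0.393, 0.2063]
ee_rot: [[-0.996, 0.09, 0.001], [0.09, 0.996, 0.001], [-0.001, 0.001, -1.0]]
wrist_force: [0.7, 1.0, -0.8]
gripper_width: 0.41
gripper_force: 0.0
```

Request:
{"op": "arm_command", "data": {
  "motion": [
    [36,10,-40,0,0,0,0],
    [36,10,-40,0,0,0,0],
    [36,10,-40,0,0,0,0],
    [36,10,-40,0,0,0,0],
    [36,10,-40,0,0,0,0],
    [36,0,0,0,0,0,0]
  ]
}}

```text
time_s: 74.65
tcp_pos: [0.3659, 0.1942, 0.2038]
ee_rot: [[-0.996, 0.093, -0.002], [0.093, 0.996, -0.001], [0.002, -0.001, -1.0]]
wrist_force: [0.2, -0.1, 0.5]
gripper_width: 0.414
gripper_force: 0.0
```

Run:
```python
from plan import *
p,a,_,s=cur();print(p,s['wrist_force'])
a=capture('top');b=capture('side')
z=lambda im,r0,r1,c0,c1,s:cv2.resize(im[r0:r1,c0:c1],None,fx=s,fy=s,interpolation=cv2.INTER_CUBIC)
cv2.imwrite('pics/end.png',np.vstack([z(a,155,265,170,420,3.1)[:,:775],np.pad(z(b,120,280,190,310,1.6),((0,0),(0,775-192),(0,0)))])[:,:,::-1])
```

```text
[0.36588448 0.19419054 0.20375366] [ 0.1936068  -0.06013417  0.52946155]
```

View pics/end.png

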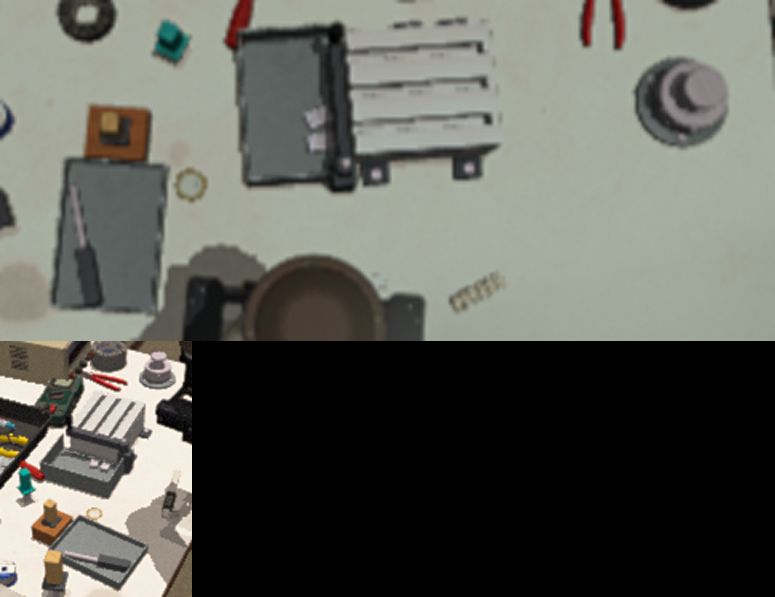

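The final view shows both offcuts in the catch tray (315,118 and 315,140), the keeper shut and the scraper upright in its socket (113,127). The bar is in the stand tray, but shifted left and turned from where I laid it: tip (75,188), handle end (90,303). It was probably knocked, so I'll check that it's flat and inside.

Run:
```python
from bar import *
np.set_printoptions(precision=1,suppress=True)
st=np.load('fit.npz')['stand']; c,s=np.cos(st[2]),np.sin(st[2])
def inv(w): d=(w[:2]-st[:2])*1000; return np.array([c*d[0]+s*d[1],-s*d[0]+c*d[1]])
for n,(y,x),z in(('tip',(188,75),.017),('neck',(245,84),.017),('end',(303,90),.026)):
    print(n,inv(atz('top',155+y/3.1-.5,170+x/3.1-.5,z)))
for cams in(('top',),('side',),('top','side')):
    v,q=barfit((.435,.415,0),(.03,.03,25),.008,cams); tip=v[:2]+.1*np.array([np.cos(np.radians(v[2])),np.sin(np.radians(v[2]))]); e=v[:2]-.03*np.array([np.cos(np.radians(v[2])),np.sin(np.radians(v[2]))])
    print(cams,v*[1000,1000,1],'stand: tip',inv(tip),'grip',inv(v),'end',inv(e),q)
for cam in('top','side'): capture(cam); print(cam,[(d['p'],d['location']) for d in find_in('bar_grip',cam)])
```

```text
tip [49.8 42.5]
neck [-10.   26.2]
end [-70.2  11.9]
('top',) [426.8 440.2   1.8] stand: tip [50.6 58.1] grip [-48.7  46. ] end [-78.5  42.4] 111.32881927490234
('side',) [415.7 442.9   7.5] stand: tip [37.6 69.4] grip [-60.   47.7] end [-89.3  41.1] 147.3635711669922
('top', 'side') [425.7 441.3   3.5] stand: tip [49.  61.9] grip [-49.9  46.9] end [-79.5  42.4] 250.17559814453125
top [(0.73, [235.8, 196.2])]
side [(0.6, [260.7, 255.7])]
```

Run:
```python
from h import *
print(tri([235.8,196.2],[260.7,255.7]))
st=np.load('fit.npz')['stand']; c,s=np.cos(st[2]),np.sin(st[2])
for n,(x,y,z) in dict(tip=(53,42.5,17),neck=(-10,26.2,17),end=(-70,11.9,26)).items():
    w=[st[0]+(c*x-s*y)/1000,st[1]+(s*x+c*y)/1000,z/1000]; r,q=proj('side',w); print(n,'side px',r,q,'in end.png',round((q-190)*1.6),round((r-120)*1.6+341))
```

```text
(array([0.4496552 , 0.41758586, 0.00578023]), np.float64(0.01562620868245938))
tip side px 251.3 229.1 in end.png 63 551
neck side px 256.1 249.2 in end.png 95 559
end side px 259.1 268.6 in end.png 126 564
```

A flat bar should appear at (63,551), (95,559) and (126,564) in the side crop. It shows at about those pixels, so it lies flat inside the tray.

```bash
python3 -c "from station import finish_job;print(finish_job())"
```

```text
the job is handed in; nothing more can be done
None
```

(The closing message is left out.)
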